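# Rest the iron, show the solder side to the camera

## Robot

A 7-joint arm with a two-finger parallel gripper is mounted at the origin on the work surface. World frame = base frame: x ahead of the robot, y to its left, z up, the work surface at z = 0. Lengths are in m, angles in degrees, forces in N, time in s.
With the tool pointing down it reaches from about 0.425 to 0.875 m from the base axis. Payload 4.7 kg.
Tool frame: the origin (TCP) lies on the front face of the gripper's body, between the roots of the fingers; the fingertips stand 70 mm ahead of it and the grasp point (between the pads) lies 51 mm ahead of it (tip_extent is the distance from the TCP to the fingertips, in m); z points along the fingers, y is the direction in which the jaws open and shut (so a half turn about z gives the same grasp; the last joint's range is limited). The gripper opens to 87 mm and grips with 3 to 60 N. Pads are 19 mm wide; open, the fingers measure 117 mm over their backs; the gripper's body (75 mm by 190 mm) begins 51 mm behind the grasp point.
Start: joints at [-65.884, 18.392, -4.016, 83.108, 1.295, 78.541, -3.26], TCP at [0.257, 0.597, 0.292] pointing down, gripper open.
Joint ranges: [-163.93, 163.93], [-17.29, 119.83], [-79.2, 71.16], [3.27, 140.29], [-89.18, 269.18], [5.43, 117.66], [-154.24, 154.24]. Speed limits (degrees/s): [147.25, 147.25, 180, 180, 180, 180, 180].

## Interface

Orientations are given as [roll, pitch, yaw] about the fixed x, y, z axes, in that order (R = Rz(yaw) Ry(pitch) Rx(roll)).
In Python, from cell import * gives the robot as it stands.
- The arm moves only by the tool carry_out, never from a script. Its argument "increments" is text: rows parted by semicolons, each of 7 numbers parted by spaces: the opening, from 0 (shut) to 1 (fully open), then the shift along the tool's x, y, z in m, then the turn, a rotation vector about the tool's x, y, z in degrees. A call has 1 to 20 rows; each row shifts and turns the pose as measured when the row begins, along the tool's axes as they then stand; what a row does not reach is not made up. A row lasts 1/8 s, in which the tool goes at most 62.5 mm and 10.7 degrees, less where a joint would pass 70% of its speed; a pose out of reach is approached as far as the arm can. A call is refused whole if a number of a shift passes 0.0625 or a number of a turn 10.7, either way. A call with a gripper value outside its range is refused whole. The fingers move at their own pace and stop on an object; "force" is the grip in N (left out, the last holds). Time passes only in rows, so rows that do not move let the fingers close. It gives the time, the measured TCP pose, the force and the opening at its end, in the units of the state.
- get_obs(): the state, without advancing time (a new reading comes with each control period).
- read_camera(name): name is "side" or "top" or "wrist"; returns a dict with "img" (420x560x3 uint8, blue, green, red), "fx", "fy", "cx", "cy" (pixels), "world_from_camera" (4x4, takes a point from camera to world coordinates). Camera axes: x right, y down, z forward; pixel columns grow to the right and rows downward; lengths in m; the calibration is good to about 2 mm. A picture is of the moment at which its call begins. There is no depth.
- sign_off(): hands the job in, once; it reports no verdict.
Trained networks look in a picture, given as the dict that the camera call returned (one of the last four; its "shot" number tells which), for a name from the list of things; names that differ only in an ending like _2 or _b are one class to them, and where a whole thing is asked for, a point or a joint stands for the part that bears it (a point fixed in the world has none). Each returns a list of dicts, best first, with "confidence" (0 to 1); they miss things now and then, are a little off and sometimes report something else, mostly with a low value. They report only what shows in the picture. A call takes as long as a camera call. They do not tell look-alikes from the thing itself.
- masks_of(target, picture): "pixels" (420x560 bool, what is visible of it) and "bbox" ([left, top, right, bottom] in pixels, round what is visible of it).
The state is a dict: "time_s": time; "qpos": joint angles; "joint_velocities": joint speeds; "effort": joint torques, N m; "tool_pos": TCP position; "tool_rot": TCP orientation; "force": force on the tool from outside, world axes, zero at the start; "wrist_torque": the same for the moment, N m; "grip_width": finger opening in m.
Only numpy, scipy, OpenCV 4.12 (cv2) and the standard library are available. Lean on these libraries where they do the work, as an engineer would, in place of code of your own. Each camera call takes 0.05 s, during which the arm holds its last target.

## Task

Soldering is done: pick up the cordless soldering iron by its handle, never touching its hot metal end, and lay it to rest in its stand, tip downhill. Then take the finished board out of the board holder and hold it up in front of the inspection camera, solder side to the lens and centred on it, 90 mm from the lens, square to the line of sight and upright in the picture (terminal strips left and right). Finish while still holding the board there in the air, still, and leave the camera, the stands and everything else on the bench as they are.

Things in the scene. Friction and masses are not known exactly. Their poses are not given: they have to be found in the camera images.
- iron_mid (a point): Cordless soldering iron lying on the bench, 195 mm long. The point: centre of its black square handle, 120 mm long, 26 wide, 26 high (13 mm above the bench). x along the iron to the tip, z up out of its top side. The hot metal end reaches from 60 to 135 mm along +x. 0.13 kg, balanced close to this point.
- hot_end: The hot metal end of the iron: nose 13 mm thick, thin shaft 7 mm, tip. Origin and axes as iron_mid; it occupies x = 60 to 135 mm. Not to be touched by the fingers.
- iron_stand: Heavy fixed iron stand: dark steel base 205 x 90 x 10 mm with a yellow sponge at its low end, and two steel forks 80 mm apart, together an open cradle sloping 15 degrees down along +x, where the iron's tip points. Origin on the bench under the middle between the forks, z up.
- rest_mid (a point): Where iron_mid lies, axes alike, once the iron rests in the stand: x 15 degrees downhill. The cradle's floor is 13 mm below along z: bars 12 mm long at x = -40 and +40 mm, each with cheeks 34 mm apart, flared, up to 6 mm above the point. Toe stop at x = 64 mm, 5 mm above the point, with an 18 mm notch for the nose. Sides open between the bars, 45 mm free below: lower the iron square to the slope.
- holder: Fixed board holder: a rail with two aluminium jaws that carry the two short ends of the board on ledges 45 mm above the bench, with end stops 5 mm higher than the ledges; open along the board's two long sides. Origin on the bench under its middle; x along the rail (from jaw to jaw), z up.
- board_mid (a point): Finished kit board, brown, parts up in the holder, 76 (x) by 50 (y) by 2 mm. Grey terminal strips, 56 mm long and 12 high, stand along both long sides flush with the edges: grip across them, 50 mm wide. The point: middle of the board, 7 mm above its underside (half-way up board and strips). Tallest part 17 mm. z out of the parts side. 0.07 kg. Lifts straight up.
- solder_face (a point): The middle of the board's solder side (its underside); same axes as board_mid, so the solder side looks along -z.
- cam_stand: Fixed stand of the inspection camera: round dark base 104 mm across, short post and a yoke whose axis, 92 mm above the bench, carries the camera. Origin on the bench under the yoke; the camera looks towards -x of the stand and up. The yoke is stiff; do not push the camera.
- lens (a point): Centre of the front lens of the inspection camera, a black barrel 39 mm thick and 85 mm long with a white light ring round its lens. z is the line of sight, out of the lens, slanting up at 48 to 66 degrees above level; y is level and runs left-right in the picture; x runs up-down in the picture.
- focus (a point): The camera's point of sharp focus: 90 mm in front of the lens on the line of sight; axes as lens. The middle of the solder side belongs here, with the board's z along the camera's z (parts side away from the lens) and the board's y along the camera's y, either way round.
- board: The finished board as a whole (see board_mid); origin at the middle of its underside.
- iron: The soldering iron as a whole (see iron_mid); origin at the middle of the handle's underside.
- reel: Bystander: solder reel, 60 mm across, 40 mm high.
- tip_tin: Bystander: round tip-cleaner tin, 64 mm across, 32 mm high.
- cutters: Bystander: side cutters lying flat, 125 mm long, 52 mm wide, 12 mm high.
- screwdriver: Bystander: screwdriver lying beyond the board holder, 150 mm long.
- parts_tray: Bystander: divided tray of components, 150 x 200 x 35 mm.
- meter: Bystander: multimeter, 160 x 80 x 42 mm.
- jar: Bystander: glass jar, 60 mm across, 75 mm high.
- bare_board: Bystander: empty circuit board lying flat, 90 x 60 x 4 mm.
Not all that is in view belongs to the job. Leave any blue look-alike of the board alone.

How it is judged:
By the outcome, as a careful person would: the job done as asked, in the order asked, and still so for the second after the job is handed in, while the arm keeps its last pose, push and grip.
It also fails if it takes over 54 s, if anything falls off the work surface, if the arm or the gripper's body presses on something with over 40 N, if the wrist force passes 120 N, or if a joint passes its speed limit or range.

## Working session

There is one attempt and no reset: what is moved stays moved. The work goes in short steps, Python scripts to look and compute and a tool call to move; the robot and the scene stay as the last step left them, time stands still between calls to the robot, and variables do not carry over. Pictures are saved under pics/ and viewed, and the job is handed in when it is done.

Besides the shell and the picture viewer there is one more tool, called after "Call:" as a command line: name --argument value ..., lists and objects as JSON in quotes. carry_out: Moves the arm, as the interface text tells. Its arguments: {"type":"object","properties":{"increments":{"type":"string"},"force":{"type":"number"}},"required":["increments"]}

```bash
ls; mkdir -p pics; python3 - <<'E'
from cell import *
import cv2,pickle
o=get_obs();print(o)
for n in["side","top","wrist"]:
    p=read_camera(n);cv2.imwrite(f"pics/{n}0.png",p["img"]);pickle.dump(p,open(f"{n}0.pkl","wb"))
    print(n,p["fx"],p["cx"],p["cy"],p["world_from_camera"].round(4).tolist(),p.keys())
E
```

```text
pics
{'time_s': 0.0, 'qpos': array([-65.88406003,  18.4421004 ,  -4.01477797,  83.17618651,
         1.29674059,  78.53968084,  -3.26073796]), 'joint_velocities': array([ 0.03682205,  0.00366703,  0.0297838 ,  0.05861477,  0.04211327,
       -0.00812937,  0.02428389]), 'effort': array([-4.12465515e-04, -4.91285741e+01, -4.03520074e-01, -3.12522054e+01,
       -6.37146877e-02,  4.38310322e-02,  1.78518139e-04]), 'tool_pos': array([0.25707771, 0.59654254, 0.29111556]), 'tool_rot': array([-1.79887370e+02,  7.66685834e-03,  1.56692740e+02]), 'force': array([-1.31492403, -0.05899099, -0.10547398]), 'wrist_torque': array([ 0.00116101,  0.01007204, -0.0143254 ]), 'grip_width': 0.08652897504305335}
side 546.2329138387983 267.1330703150996 208.42652884201655 [[-0.9628, -0.2035, 0.1778, 0.2052], [-0.2701, 0.7023, -0.6587, 1.3229], [0.0092, -0.6822, -0.7311, 1.6194], [0.0, 0.0, 0.0, 1.0]] dict_keys(['img', 'fx', 'fy', 'cx', 'cy', 'world_from_camera', 'shot'])
top 419.82064447786126 279.9301980435421 205.03989602240785 [[-0.0051, -0.9797, 0.2006, 0.3103], [-1.0, 0.0055, 0.0016, -0.0291], [-0.0026, -0.2006, -0.9797, 1.4925], [0.0, 0.0, 0.0, 1.0]] dict_keys(['img', 'fx', 'fy', 'cx', 'cy', 'world_from_camera', 'shot'])
wrist 312.5469846553701 276.46055222260037 212.6886241621512 [[0.3963, 0.8765, 0.2731, 0.1794], [0.9181, -0.3782, -0.1185, 0.6297], [-0.0005, 0.2977, -0.9547, 0.3832], [0.0, 0.0, 0.0, 1.0]] dict_keys(['img', 'fx', 'fy', 'cx', 'cy', 'world_from_camera', 'shot'])
```

View pics/side0.png

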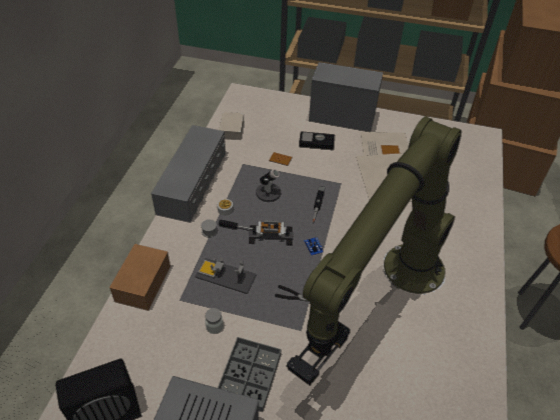

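View pics/top0.png

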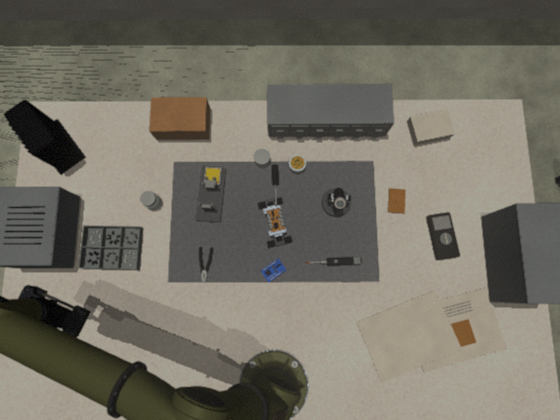

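View pics/wrist0.png

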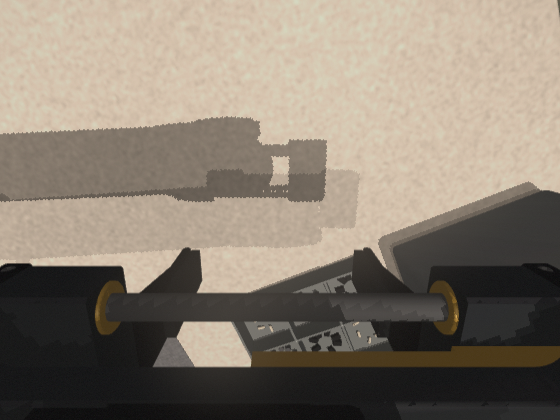

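```bash
cat > h.py <<'E'
from cell import *
import cv2,pickle,numpy as np
from scipy.spatial.transform import Rotation as Rn
def rot(rpy): return Rn.from_euler('xyz',rpy,degrees=True).as_matrix()
def ray(p,u,v):
    T=p["world_from_camera"]; d=T[:3,:3]@np.array([(u-p["cx"])/p["fx"],(v-p["cy"])/p["fy"],1.]); return T[:3,3],d
def onz(p,u,v,z):
    o,d=ray(p,u,v); return o+d*(z-o[2])/d[2]
def proj(p,X):
    T=p["world_from_camera"]; c=T[:3,:3].T@(np.asarray(X)-T[:3,3]); return np.array([p["fx"]*c[0]/c[2]+p["cx"],p["fy"]*c[1]/c[2]+p["cy"]])
def tri(*prs):
    A=np.zeros((3,3));b=np.zeros(3)
    for p,uv in prs:
        o,d=ray(p,*uv);d=d/np.linalg.norm(d);M=np.eye(3)-np.outer(d,d);A+=M;b+=M@o
    return np.linalg.solve(A,b)
def crop(p,x0,y0,x1,y1,s,fn): cv2.imwrite(fn,cv2.resize(p["img"][y0:y1,x0:x1],None,fx=s,fy=s,interpolation=cv2.INTER_CUBIC))
def ma(m):
    ys,xs=np.nonzero(m);c=np.array([xs.mean(),ys.mean()]);w,V=np.linalg.eigh(np.cov(np.stack([xs,ys])))
    return c,V[:,1],np.sqrt(w)
E
python3 - <<'E'
from h import *
for n in["top","side"]:
    p=read_camera(n);pickle.dump(p,open(f"{n}1.pkl","wb"))
    for t in["iron","hot_end","screwdriver","iron_stand","board","holder","cam_stand","lens","cutters"]:
        for m in masks_of(t,p)[:3]:
            c,a,w=ma(m["pixels"]);print(n,t,round(m["confidence"],2),m["bbox"],c.round(1),a.round(2),w.round(1),onz(p,*c,0.01).round(3))
crop(pickle.load(open("top1.pkl","rb")),165,150,385,290,3.6,"pics/topc.png")
crop(pickle.load(open("side1.pkl","rb")),180,160,350,320,3.7,"pics/sidec.png")
E
```

```text
top iron 0.6 [323.3, 256.8, 359.5, 265.5] [343.1 261.1] [-1.    0.04] [ 1.8 10.5] [ 0.412 -0.247  0.01 ]
top iron 0.38 [271.3, 166.3, 277.0, 189.0] [274.1 175.2] [0.03 1.  ] [1.8 6. ] [ 0.725 -0.006  0.01 ]
top iron 0.32 [198.2, 177.7, 218.9, 208.1] [208.1 187.7] [-0.2   0.98] [3.6 9.7] [0.68  0.234 0.01 ]
top hot_end 0.56 [310.0, 259.4, 326.6, 264.5] [321.1 262. ] [-1.    0.02] [0.7 4.1] [ 0.409 -0.17   0.01 ]
top screwdriver 0.46 [272.2, 165.1, 280.1, 195.4] [274.1 176.7] [0.02 1.  ] [1.9 7.6] [ 0.72  -0.006  0.01 ]
top screwdriver 0.44 [306.9, 259.5, 359.5, 264.2] [340.1 261.2] [-1.    0.04] [ 2.1 12.7] [ 0.411 -0.237  0.01 ]
top iron_stand 0.72 [196.2, 167.6, 226.0, 223.9] [210.4 194.3] [-0.11  0.99] [ 7.  15.8] [0.655 0.225 0.01 ]
top iron_stand 0.41 [425.3, 214.4, 458.1, 258.9] [442.5 236.3] [0.26 0.97] [ 7.3 13.2] [ 0.497 -0.603  0.01 ]
top board 0.67 [259.4, 259.6, 286.0, 281.4] [272.4 270.7] [-0.77  0.64] [4.1 6.2] [0.38  0.001 0.01 ]
top board 0.57 [269.0, 209.2, 282.3, 231.1] [274.5 219.7] [0.26 0.97] [4.3 6.3] [ 0.561 -0.007  0.01 ]
top board 0.34 [308.1, 258.5, 359.5, 26
[... 1399 characters left out ...]
.1] [271.3 234. ] [-1.   -0.02] [ 4.6 14.1] [ 0.544 -0.001  0.01 ]
side holder 0.39 [258.4, 218.0, 281.7, 233.1] [271.1 226.1] [-1.   -0.04] [3.6 5.7] [ 0.556 -0.04   0.01 ]
side cam_stand 0.76 [256.2, 169.3, 277.6, 199.5] [268.2 186.4] [-0.25  0.97] [5.7 8.7] [ 0.626 -0.25   0.01 ]
side cam_stand 0.22 [201.2, 219.9, 215.4, 234.6] [209.  228.6] [0.16 0.99] [4.  4.6] [0.785 0.039 0.01 ]
side lens 0.55 [259.3, 168.7, 279.6, 187.5] [269.9 175.7] [-0.9   0.43] [2.6 5.6] [ 0.637 -0.314  0.01 ]
side cutters 0.69 [202.1, 218.1, 214.6, 234.5] [208.8 228. ] [0.06 1.  ] [3.6 4.4] [0.786 0.037 0.01 ]
side cutters 0.5 [274.0, 285.6, 305.6, 299.2] [290.6 294.2] [-0.97 -0.26] [3.4 7.9] [0.406 0.247 0.01 ]
```

View pics/topc.png

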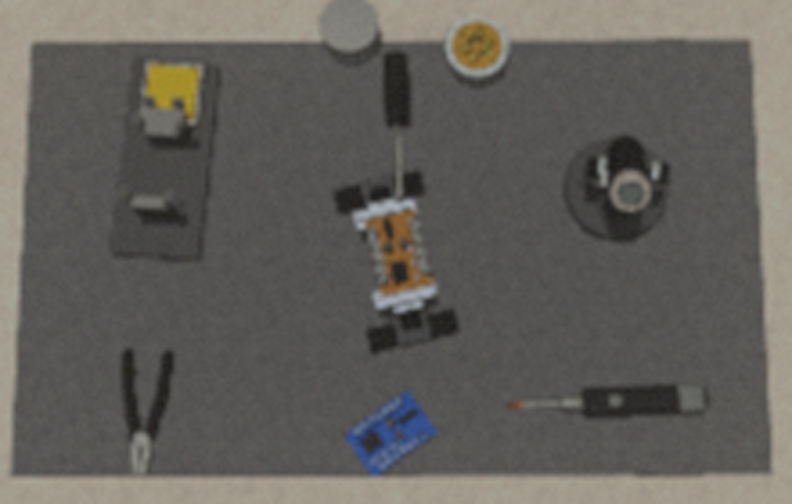

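View pics/sidec.png

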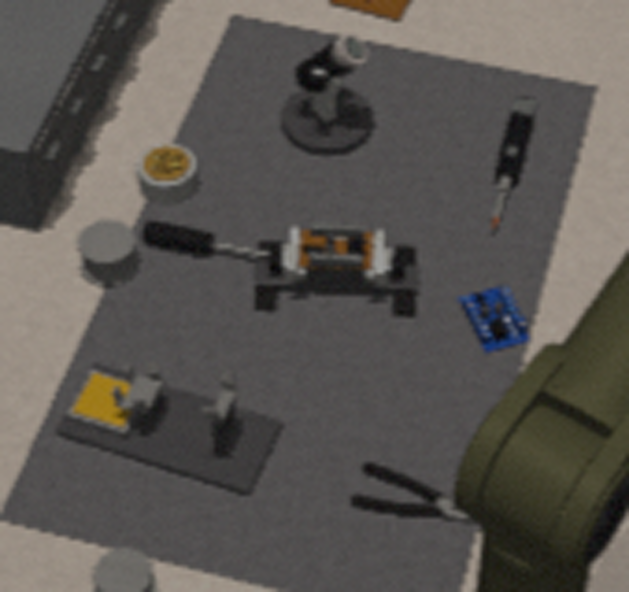

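```bash
cat >> h.py <<'E'
def R_down(yaw): return rot([180,0,yaw])
def plan(target_p,target_R,grip,p0=None,R0=None,vmax=0.05,wmax=9,o=None,nmin=1):
    """print rows; pose interpolated: straight line + constant rotation"""
    o=o or get_obs()
    p0=o["tool_pos"] if p0 is None else p0; R0=rot(o["tool_rot"]) if R0 is None else R0
    rv=Rn.from_matrix(R0.T@target_R).as_rotvec(degrees=True); d=np.asarray(target_p)-p0
    n=max(nmin,int(np.ceil(max(np.linalg.norm(d)/vmax,np.linalg.norm(rv)/wmax))))
    rows=[]
    for i in range(n):
        Ri=R0@Rn.from_rotvec(rv*i/n,degrees=True).as_matrix()
        s=Ri.T@(d/n); rows.append(" ".join([f"{grip:g}"]+[f"{x:.4f}" for x in s]+[f"{x:.2f}" for x in rv/n]))
    print(n,"; ".join(rows)); return np.asarray(target_p),target_R
E
python3 - <<'E'
from h import *
o=get_obs();print(rot(o["tool_rot"]).T@(pickle.load(open("wrist0.pkl","rb"))["world_from_camera"][:3,3]-o["tool_pos"]))
p,R=plan([0.48,0.2,0.30],R_down(123),1)
plan([0.40,-0.22,0.27],R_down(90),1,p,R)
E
```

```text
[ 0.08437394 -0.00072271 -0.09097505]
10 1 -0.0362 -0.0276 -0.0008 0.00 0.00 3.37; 1 -0.0377 -0.0255 -0.0008 0.00 0.00 3.37; 1 -0.0392 -0.0232 -0.0008 0.00 0.00 3.37; 1 -0.0405 -0.0209 -0.0008 0.00 0.00 3.37; 1 -0.0416 -0.0185 -0.0008 0.00 0.00 3.37; 1 -0.0426 -0.0160 -0.0008 0.00 0.00 3.37; 1 -0.0435 -0.0134 -0.0008 0.00 0.00 3.37; 1 -0.0442 -0.0109 -0.0008 0.00 0.00 3.37; 1 -0.0448 -0.0082 -0.0008 0.00 0.00 3.37; 1 -0.0452 -0.0056 -0.0008 0.00 0.00 3.37
9 1 -0.0343 -0.0329 0.0033 -0.00 -0.00 3.67; 1 -0.0363 -0.0306 0.0033 -0.00 -0.00 3.67; 1 -0.0382 -0.0282 0.0033 -0.00 -0.00 3.67; 1 -0.0399 -0.0257 0.0033 -0.00 -0.00 3.67; 1 -0.0415 -0.0231 0.0033 -0.00 -0.00 3.67; 1 -0.0429 -0.0204 0.0033 -0.00 -0.00 3.67; 1 -0.0441 -0.0176 0.0033 -0.00 -0.00 3.67; 1 -0.0452 -0.0148 0.0033 -0.00 -0.00 3.67; 1 -0.0460 -0.0119 0.0033 -0.00 -0.00 3.67
```

Call:
carry_out --increments "1 -0.0362 -0.0276 -0.001 0 0 3.4; 1 -0.038 -0.0255 -0.001 0 0 3.4; 1 -0.039 -0.023 -0.001 0 0 3.4; 1 -0.0405 -0.021 -0.001 0 0 3.4; 1 -0.0415 -0.0185 -0.001 0 0 3.4; 1 -0.0425 -0.016 -0.001 0 0 3.4; 1 -0.0435 -0.0135 -0.001 0 0 3.4; 1 -0.044 -0.011 -0.001 0 0 3.4; 1 -0.045 -0.008 -0.001 0 0 3.4; 1 -0.045 -0.0055 -0.001 0 0 3.4"

```text
time_s: 2.4
tool_pos: [0.4806, 0.19, 0.3025]
tool_rot: [179.8, -0.2, 122.1]
force: [0.2, 0.7, -1.8]
grip_width: 0.087
```

```bash
python3 - <<'E'
from h import *
p=read_camera("wrist");cv2.imwrite("pics/w1.png",p["img"]);pickle.dump(p,open("w1.pkl","wb"))
o=get_obs();print(o["time_s"],o["tool_pos"],o["tool_rot"],o["qpos"].round(1))
pp,R=plan([0.40,-0.22,0.27],R_down(90),1)
E
```

```text
2.45 [0.48393635 0.18260807 0.30286414] [1.79762719e+02 8.77989595e-02 1.21442557e+02] [-40.4   1.4  17.1 101.7  -0.4  76.8   8.2]
9 1 -0.0333 -0.0313 0.0036 0.03 0.00 3.49; 1 -0.0351 -0.0292 0.0036 0.03 0.00 3.49; 1 -0.0369 -0.0270 0.0036 0.03 0.00 3.49; 1 -0.0384 -0.0247 0.0036 0.03 0.00 3.49; 1 -0.0399 -0.0223 0.0036 0.03 0.00 3.49; 1 -0.0412 -0.0199 0.0036 0.03 0.00 3.49; 1 -0.0423 -0.0173 0.0036 0.03 0.00 3.49; 1 -0.0433 -0.0147 0.0036 0.03 0.00 3.49; 1 -0.0441 -0.0120 0.0036 0.03 0.00 3.49
```

View pics/w1.png

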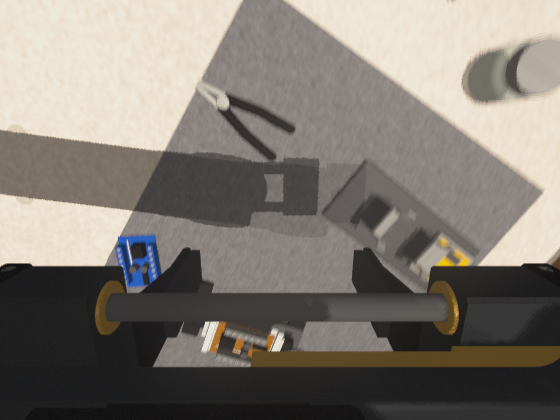

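```bash
python3 - <<'E'
from h import *
pp,R=plan([0.42,-0.31,0.28],R_down(90),1)
E
```

```text
10 1 -0.0387 -0.0312 0.0022 0.03 0.00 3.14; 1 -0.0403 -0.0290 0.0022 0.03 0.00 3.14; 1 -0.0419 -0.0267 0.0022 0.03 0.00 3.14; 1 -0.0433 -0.0244 0.0022 0.03 0.00 3.14; 1 -0.0445 -0.0220 0.0023 0.03 0.00 3.14; 1 -0.0457 -0.0195 0.0023 0.03 0.00 3.14; 1 -0.0467 -0.0170 0.0023 0.03 0.00 3.14; 1 -0.0475 -0.0144 0.0023 0.03 0.00 3.14; 1 -0.0483 -0.0118 0.0023 0.03 0.00 3.14; 1 -0.0488 -0.0091 0.0023 0.03 0.00 3.14
```

Call:
carry_out --increments "1 -0.039 -0.031 0.002 0 0 3.1; 1 -0.040 -0.029 0.002 0 0 3.1; 1 -0.042 -0.027 0.002 0 0 3.1; 1 -0.043 -0.0245 0.002 0 0 3.1; 1 -0.0445 -0.022 0.002 0 0 3.1; 1 -0.0455 -0.0195 0.002 0 0 3.1; 1 -0.0465 -0.017 0.002 0 0 3.1; 1 -0.0475 -0.0145 0.002 0 0 3.1; 1 -0.048 -0.012 0.002 0 0 3.1; 1 -0.049 -0.009 0.002 0 0 3.1; 1 0 0 0 0 0 0; 1 0 0 0 0 0 0"

```text
time_s: 3.95
tool_pos: [0.4155, -0.3245, 0.2836]
tool_rot: [179.2, -0.1, 89.4]
force: [0.5, 0.1, -0.4]
grip_width: 0.0867
```

```bash
python3 - <<'E'
from h import *
p=read_camera("wrist");cv2.imwrite("pics/w2.png",p["img"]);pickle.dump(p,open("w2.pkl","wb"))
o=get_obs();print(o["time_s"],o["tool_pos"],o["tool_rot"],o["qpos"].round(1))
for t in["iron","hot_end"]:
    for m in masks_of(t,p)[:2]:
        c,a,w=ma(m["pixels"]);print(t,round(m["confidence"],2),m["bbox"],c.round(1),a.round(2),w.round(1),onz(p,*c,0.013).round(3))
E
```

```text
4.0 [ 0.4153122  -0.32463583  0.28363838] [ 1.79154040e+02 -1.15898003e-01  8.94076330e+01] [-12.6   3.2  50.3 103.1  -3.2  74.2  37.9]
iron 0.89 [253.0, 0.0, 279.6, 173.5] [267.1 102.2] [0.05 1.  ] [ 6.5 43.5] [ 0.408 -0.227  0.013]
hot_end 0.83 [258.3, 1.1, 270.8, 59.3] [263.7  32.9] [0.04 1.  ] [ 2.8 17.2] [ 0.406 -0.16   0.013]
```

View pics/w2.png

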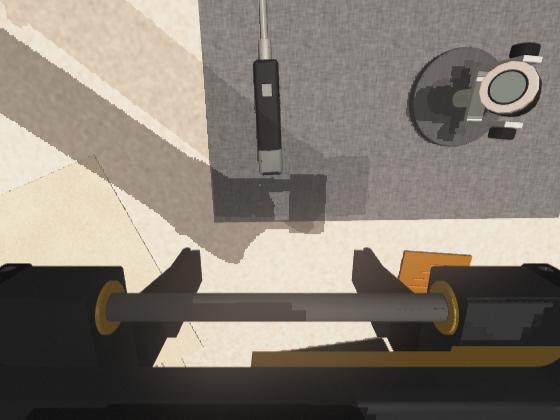

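```bash
python3 - <<'E'
from h import *
p=pickle.load(open("w2.pkl","rb"))
crop(p,220,0,320,200,4,"pics/w2c.png")
crop(p,395,20,560,170,4.5,"pics/w2d.png")
E
```

```text
(no output)
```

View pics/w2c.png

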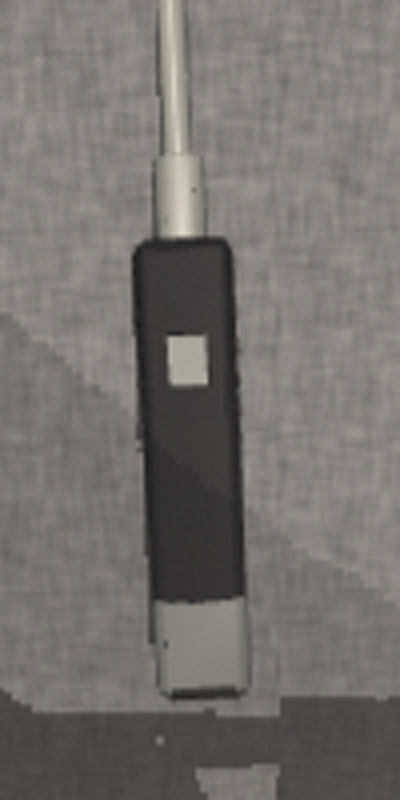

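View pics/w2d.png

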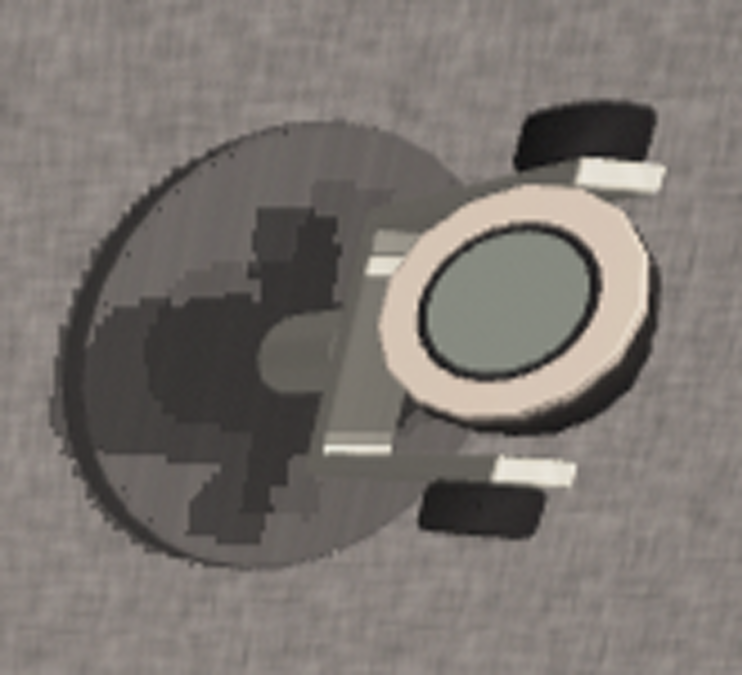

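```bash
python3 - <<'E'
from h import *
p=pickle.load(open("w2.pkl","rb"))
q=[onz(p,220+x/4,y/4,0.026) for x,y in [(135,242),(232,242),(160,688),(248,688)]]
for a in q: print(a.round(4))
f=(q[0]+q[1])/2;r=(q[2]+q[3])/2;print("mid",(f+r)/2,"len",np.linalg.norm(f-r),np.linalg.norm(q[0]-q[1]),np.linalg.norm(q[2]-q[3]),"dir",np.degrees(np.arctan2(*(f-r)[[1,0]])))
t=pickle.load(open("top1.pkl","rb"))
print(onz(t,165+582/3.6,150+402/3.6,.02),onz(t,165+707/3.6,150+400/3.6,.02))
E
```

```text
[ 0.3955 -0.1875  0.026 ]
[ 0.4202 -0.1877  0.026 ]
[ 0.3988 -0.3016  0.026 ]
[ 0.4236 -0.302   0.026 ]
mid [ 0.4095062  -0.24470979  0.026     ] len 0.11427016215388672 0.02467430918479544 0.024755531889637132 dir 91.67448927171306
[ 0.40955919 -0.18853619  0.02      ] [ 0.41084327 -0.30949643  0.02      ]
```

```bash
python3 - <<'E'
from h import *
pp,R=plan([0.4095,-0.2475,0.14],R_down(91.7),1)
E
```

```text
4 1 0.0190 -0.0023 0.0359 0.22 -0.03 -0.55; 1 0.0190 -0.0019 0.0359 0.22 -0.03 -0.55; 1 0.0191 -0.0016 0.0359 0.22 -0.03 -0.55; 1 0.0191 -0.0013 0.0359 0.22 -0.03 -0.55
```

Call:
carry_out --increments "1 0.019 -0.0023 0.036 0.2 0 -0.55; 1 0.019 -0.002 0.036 0.2 0 -0.55; 1 0.019 -0.0016 0.036 0.2 0 -0.55; 1 0.019 -0.0013 0.036 0.2 0 -0.55; 1 0 0 0 0 0 0; 1 0 0 0 0 0 0"

```text
time_s: 4.85
tool_pos: [0.4136, -0.2406, 0.139]
tool_rot: [179.5, -0.2, 92.5]
force: [0.0, -0.2, 0.5]
grip_width: 0.087
```

```bash
python3 - <<'E'
from h import *
o=get_obs();print(o["time_s"],o["tool_pos"],o["tool_rot"],o["qpos"].round(1))
p=read_camera("wrist");cv2.imwrite("pics/w3.png",p["img"])
plan([0.4095,-0.2475,0.0745],R_down(91.7),1,vmax=.025)
E
```

```text
4.85 [ 0.41361611 -0.24055561  0.13897201] [ 1.79499022e+02 -1.57805154e-01  9.24721031e+01] [-16.5   6.1  46.2 118.6  -5.7  56.9  35.1]
3 1 -0.0024 -0.0016 0.0215 0.16 -0.06 0.25; 1 -0.0023 -0.0016 0.0215 0.16 -0.06 0.25; 1 -0.0023 -0.0015 0.0215 0.16 -0.06 0.25
```

View pics/w3.png

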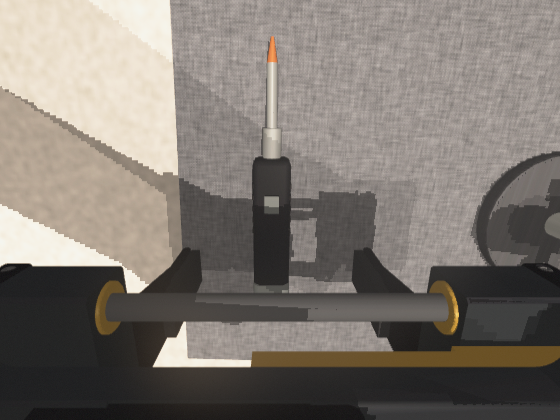

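Call:
carry_out --increments "1 -0.0024 -0.0016 0.0215 0.15 0 0.25; 1 -0.0024 -0.0016 0.0215 0.15 0 0.25; 1 -0.0023 -0.0015 0.0215 0.15 0 0.25; 1 0 0 0 0 0 0; 1 0 0 0 0 0 0"

```text
time_s: 5.52
tool_pos: [0.4161, -0.2532, 0.0812]
tool_rot: [179.1, 0.1, 91.6]
force: [0.0, -0.2, 0.6]
grip_width: 0.0869
```

```bash
python3 - <<'E'
from h import *
o=get_obs();print(o["time_s"],o["tool_pos"],o["tool_rot"],o["qpos"].round(1))
plan([0.4095,-0.2475,0.0745],R_down(91.7),1,vmax=.025)
E
```

```text
5.525 [ 0.41607566 -0.25321555  0.08122553] [1.79082391e+02 1.32685823e-01 9.15595930e+01] [-12.9  13.7  45.3 120.3 -13.2  49.8  41.6]
1 1 0.0059 -0.0065 0.0066 0.92 0.13 -0.14
```

Call:
carry_out --increments "1 0.006 -0.0065 0.0066 0.9 0.1 -0.1; 1 0 0 0 0 0 0"

```text
time_s: 5.78
tool_pos: [0.4103, -0.2474, 0.0759]
tool_rot: [179.9, 0.0, 91.7]
force: [0.1, -0.1, 0.1]
grip_width: 0.0871
```

```bash
python3 - <<'E'
from h import *
o=get_obs();print(o["time_s"],o["tool_pos"],o["tool_rot"],o["force"])
plan([0.4095,-0.2475,0.0745],R_down(91.7),1,vmax=.025)
E
```

```text
5.775 [ 0.41025463 -0.24736519  0.07586067] [1.79862643e+02 4.07838427e-02 9.16778845e+01] [ 0.06622198 -0.05992193  0.08005446]
1 1 -0.0001 -0.0008 0.0014 0.14 0.04 -0.02
```

Call:
carry_out --increments "1 0 -0.001 0.0012 0 0 0; 0 0 0 0 0 0 0; 0 0 0 0 0 0 0; 0 0 0 0 0 0 0; 0 0 0 0 0 0 0; 0 0 0 0 0 0 0; 0 0 0 0 0 0 0" --force 30

```text
time_s: 6.65
tool_pos: [0.4097, -0.2474, 0.0752]
tool_rot: [179.8, 0.1, 91.7]
force: [-0.1, -0.2, -0.1]
grip_width: 0.035
```

```bash
python3 - <<'E'
from h import *
o=get_obs();print(o["time_s"],o["tool_pos"],o["tool_rot"],o["force"],o["grip_width"])
p=read_camera("wrist");cv2.imwrite("pics/w4.png",p["img"]);pickle.dump(p,open("w4.pkl","wb"))
E
```

```text
6.65 [ 0.40969892 -0.24740368  0.07517487] [1.79791428e+02 5.44667367e-02 9.17070292e+01] [-0.14610646 -0.2433072  -0.10669503] 0.03499364817766661
```

View pics/w4.png

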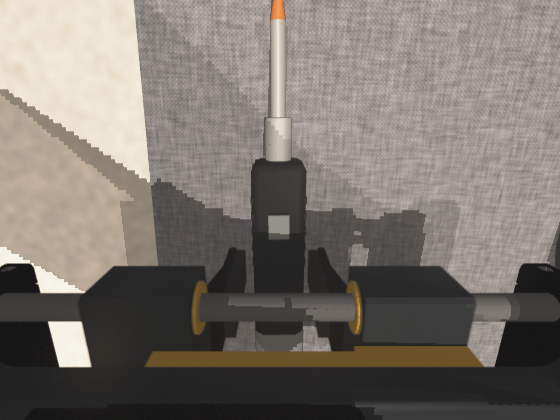

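Call:
carry_out --increments "0 0 0 0 0 0 0; 0 0 0 0 0 0 0; 0 0 0 0 0 0 0; 0 0 0 -0.03 0 0 0; 0 0 0 -0.04 0 0 0; 0 0 0 -0.04 0 0 0; 0 0 0 -0.04 0 0 0"

```text
time_s: 7.58
tool_pos: [0.406, -0.2458, 0.225]
tool_rot: [-179.6, -0.1, 91.7]
force: [0.7, 0.3, -2.0]
grip_width: 0.0259
```

```bash
python3 - <<'E'
from h import *
o=get_obs();print(o["time_s"],o["tool_pos"],o["tool_rot"],o["force"],o["grip_width"])
p=read_camera("wrist");cv2.imwrite("pics/w5.png",p["img"]);pickle.dump(p,open("w5.pkl","wb"))
a=plan([0.47,0.0,0.32],R_down(58),0)
plan([0.50,0.12,0.32],R_down(5),0,*a)
E
```

```text
7.575 [ 0.40599086 -0.24581784  0.22495774] [-1.79581727e+02 -6.14784027e-02  9.16530272e+01] [ 0.68128666  0.27945815 -1.97490902] 0.025935698719196255
6 0 0.0409 0.0114 -0.0150 0.01 0.01 5.60; 0 0.0418 0.0074 -0.0150 0.01 0.01 5.60; 0 0.0424 0.0033 -0.0150 0.01 0.01 5.60; 0 0.0425 -0.0009 -0.0150 0.01 0.01 5.60; 0 0.0422 -0.0050 -0.0150 0.01 0.01 5.60; 0 0.0415 -0.0091 -0.0150 0.01 0.01 5.60
6 0 0.0196 -0.0064 -0.0000 -0.00 -0.00 8.83; 0 0.0184 -0.0093 -0.0000 -0.00 -0.00 8.83; 0 0.0168 -0.0120 -0.0000 -0.00 -0.00 8.83; 0 0.0147 -0.0144 -0.0000 -0.00 -0.00 8.83; 0 0.0123 -0.0165 -0.0000 -0.00 -0.00 8.83; 0 0.0096 -0.0182 -0.0000 -0.00 -0.00 8.83
```

View pics/w5.png

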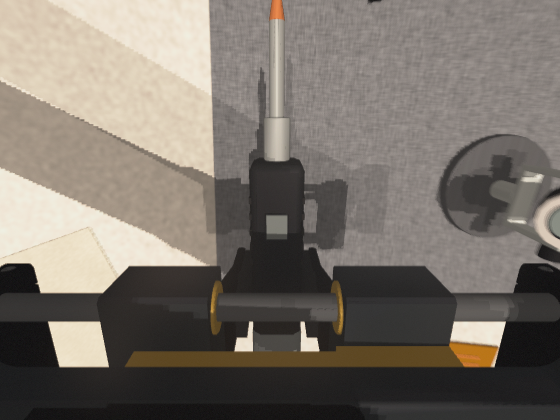

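Call:
carry_out --increments "0 0.041 0.0115 -0.015 0 0 5.6; 0 0.042 0.0075 -0.015 0 0 5.6; 0 0.0425 0.0033 -0.015 0 0 5.6; 0 0.0425 -0.001 -0.015 0 0 5.6; 0 0.042 -0.005 -0.015 0 0 5.6; 0 0.0415 -0.009 -0.015 0 0 5.6; 0 0.0196 -0.0064 0 0 0 8.8; 0 0.0184 -0.0093 0 0 0 8.8; 0 0.0168 -0.012 0 0 0 8.8; 0 0.0147 -0.0144 0 0 0 8.8; 0 0.0123 -0.0165 0 0 0 8.8; 0 0.0096 -0.0182 0 0 0 8.8; 0 0 0 0 0 0 0; 0 0 0 0 0 0 0"

```text
time_s: 9.38
tool_pos: [0.5056, 0.1274, 0.3162]
tool_rot: [179.9, 0.4, 2.4]
force: [0.2, -0.5, -1.3]
grip_width: 0.0259
```

```bash
python3 - <<'E'
from h import *
o=get_obs();print(o["time_s"],o["tool_pos"],o["tool_rot"],o["qpos"].round(1),o["grip_width"])
p=read_camera("wrist");cv2.imwrite("pics/w6.png",p["img"]);pickle.dump(p,open("w6.pkl","wb"))
# iron in tool
w=pickle.load(open("w4.pkl","rb"))
q=[onz(w,x,y,0.026) for x,y in[(252,161),(305,161)]]
R=rot([179.79,0.05,91.707]);P=np.array([.4097,-.2474,.0752])
print([(R.T@(a-P)).round(4) for a in q])
E
```

```text
9.375 [0.50558834 0.12736388 0.31624767] [179.86503696   0.4427794    2.35397877] [ -35.4    2.    18.9   99.6   -0.6   79.  -104. ] 0.02588546256105966
[array([ 0.0631, -0.0133,  0.0491]), array([0.0631, 0.0105, 0.0492])]
```

View pics/w6.png

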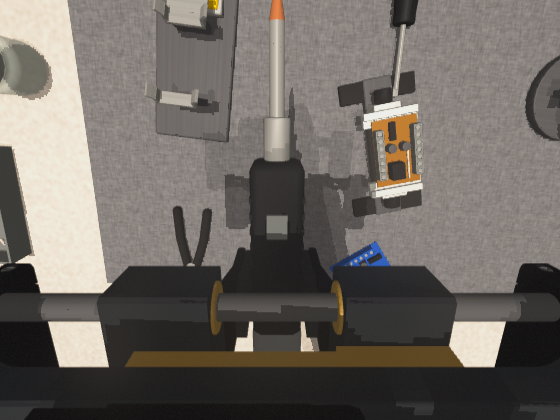

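Call:
carry_out --increments "0 0.045 0 0 0 0 0; 0 0.045 0 0 0 0 0; 0 0 0 0 0 0 0; 0 0 0 0 0 0 0; 0 0 0 0 0 0 0"

```text
time_s: 10.05
tool_pos: [0.5953, 0.1269, 0.3154]
tool_rot: [179.9, 0.6, 2.5]
force: [-0.2, 0.0, -1.0]
grip_width: 0.0259
```

```bash
python3 - <<'E'
from h import *
o=get_obs();print(o["time_s"],o["tool_pos"],o["tool_rot"],o["qpos"].round(1),o["grip_width"])
p=read_camera("wrist");cv2.imwrite("pics/w7.png",p["img"]);pickle.dump(p,open("w7.pkl","wb"))
crop(p,130,0,270,240,3.3,"pics/w7a.png")
crop(pickle.load(open("w6.pkl","rb")),320,60,450,230,4,"pics/w6b.png")
E
```

```text
10.05 [0.59532688 0.12690539 0.31541456] [179.88824154   0.57845386   2.46194438] [-32.3  13.4  21.2  87.7  -4.9  80.4 -98.2] 0.025935491721485453
```

View pics/w7.png

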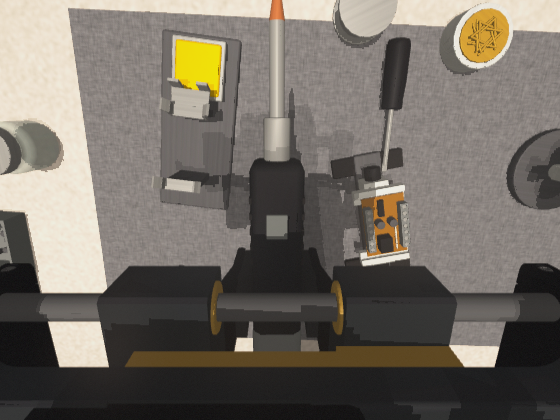

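View pics/w7a.png

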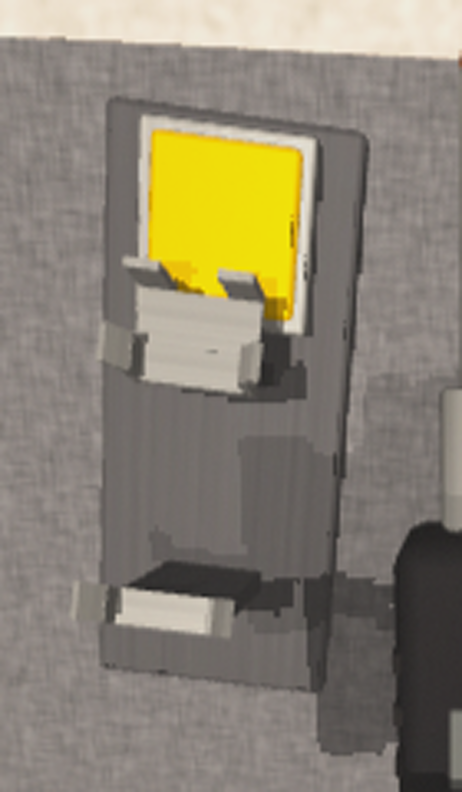

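View pics/w6b.png

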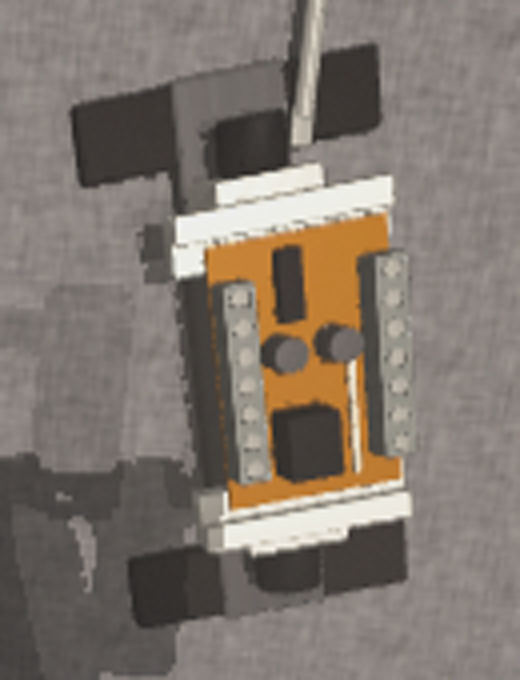

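```bash
python3 - <<'E'
from h import *
p=pickle.load(open("w6.pkl","rb"));crop(p,135,0,255,150,5,"pics/w6a.png")
p=pickle.load(open("w7.pkl","rb"));crop(p,140,140,220,215,9,"pics/w7b.png");crop(p,140,65,220,130,9,"pics/w7c.png")
for x,y in [(110,98),(367,130),(322,690),(103,665)]: print(onz(p,130+x/3.3,y/3.3,.01).round(4))
E
```

```text
[0.7585 0.2612 0.01  ]
[0.7525 0.1738 0.01  ]
[0.5508 0.1904 0.01  ]
[0.5576 0.2776 0.01  ]
```

View pics/w6a.png

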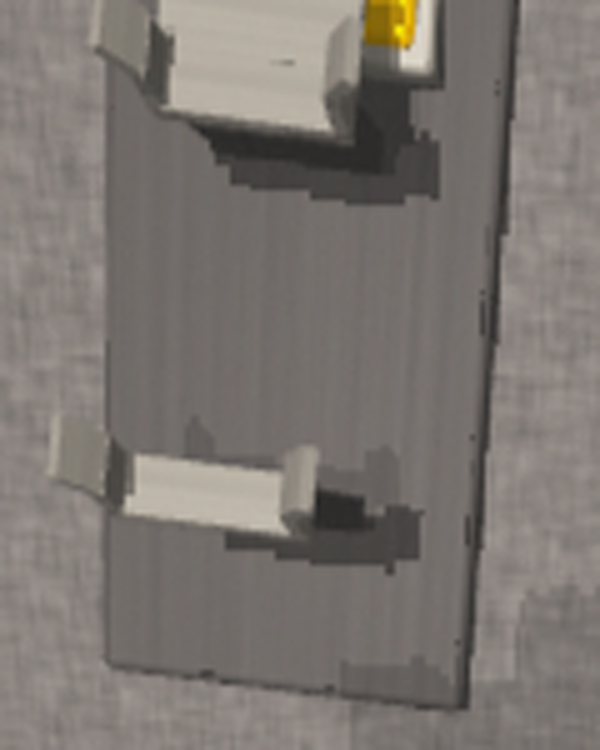

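View pics/w7b.png

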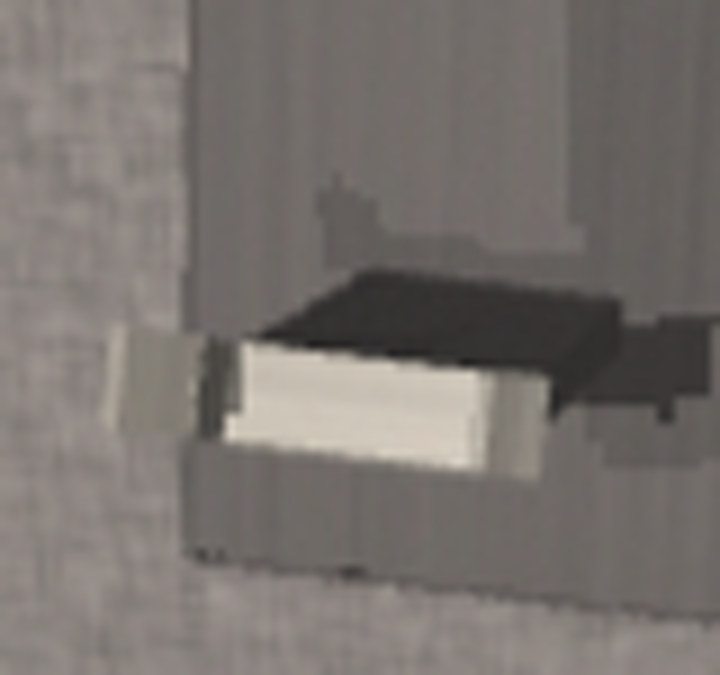

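View pics/w7c.png

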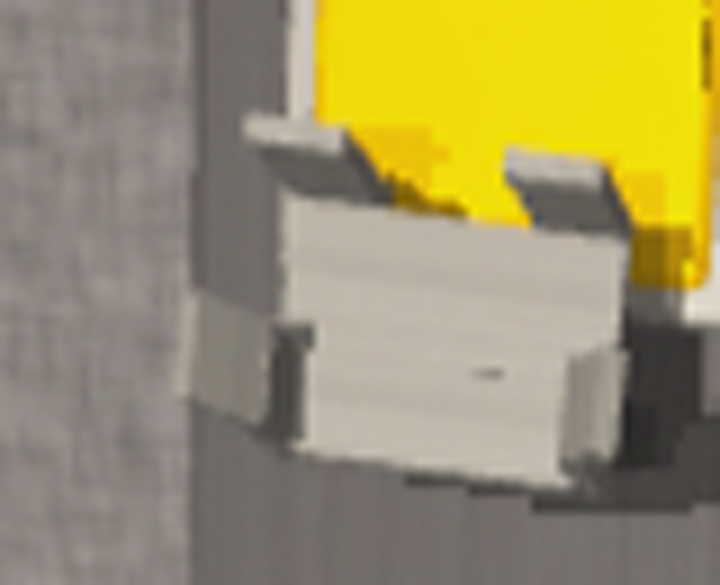

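```bash
python3 - <<'E'
from h import *
a=pickle.load(open("w6.pkl","rb"));b=pickle.load(open("w7.pkl","rb"))
for n,u6,u7 in [("upTL",(162,91),(167,178)),("upBL",(160,103),(164.7,188.9)),("dnBL",(167,21.6),(173.1,115)),("base BL",(135+107/5,664/5),(130+103/3.3,665/3.3)),("base BR",(135+465/5,706/5),(130+322/3.3,690/3.3)),
 ("upTR",(135+285/5,470/5),(140+487/9,140+372/9)),("upBR",(135+280/5,528/5),(140+478/9,140+468/9)),("dnBR",(135+330/5,132/5),(140+565/9,65+487/9))]:
    X=tri((a,u6),(b,u7));print(n,X.round(4),(proj(a,X)-u6).round(1),(proj(b,X)-u7).round(1))
t=pickle.load(open("top1.pkl","rb"));s=pickle.load(open("side1.pkl","rb"))
E
```

```text
upTL [0.6023 0.2474 0.0694] [-0.1 -0. ] [ 0.1 -0. ]
upBL [0.5907 0.2494 0.0724] [-0.3 -0. ] [ 0.3 -0. ]
dnBL [0.6682 0.2429 0.0525] [0.7 0.1] [-0.6 -0. ]
base BL [0.5564 0.2793 0.006 ] [0.1 0. ] [-0.1  0. ]
base BR [0.5498 0.1905 0.0067] [-0.2 -0. ] [0.2 0. ]
upTR [0.6006 0.2168 0.0726] [-0.4 -0. ] [0.4 0. ]
upBR [0.5895 0.2174 0.0759] [-0.4 -0. ] [ 0.4 -0. ]
dnBR [0.6653 0.21   0.0529] [-0.3 -0. ] [0.2 0. ]
```

```bash
python3 - <<'E'
from h import *
t=pickle.load(open("top1.pkl","rb"));s=pickle.load(open("side1.pkl","rb"))
yaw=np.radians(-4.7)
def draw(p,x0,y0,x1,y1,sc,fn,zs):
    im=cv2.resize(p["img"][y0:y1,x0:x1],None,fx=sc,fy=sc,interpolation=cv2.INTER_CUBIC)
    for z,col in zs:
        R=Rn.from_euler('zy',[-4.7,15],degrees=True).as_matrix(); c=np.array([.6374,.2284,z])
        for X in [(-46,17,-13),(-46,-17,-13),(-34,17,-13),(-34,-17,-13),(34,17,-13),(34,-17,-13),(46,17,-13),(46,-17,-13),(64,17,5),(64,9,5),(64,-17,5),(64,-9,5),(-46,17,6),(-46,-17,6)]:
            u=(proj(p,c+R@(np.array(X)/1000))-[x0,y0]+.5)*sc-.5; cv2.circle(im,tuple(int(v) for v in u.round()),2,col,-1)
    cv2.imwrite(fn,im)
draw(s,190,250,265,300,8,"pics/so.png",[(.0765,(0,0,255)),(.0665,(0,255,0))])
draw(t,190,160,235,230,8,"pics/to.png",[(.0765,(0,0,255)),])
b=pickle.load(open("w7.pkl","rb"));draw(b,140,65,230,215,4,"pics/wo.png",[(.0765,(0,0,255)),])
E
```

```text
(no output)
```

View pics/so.png

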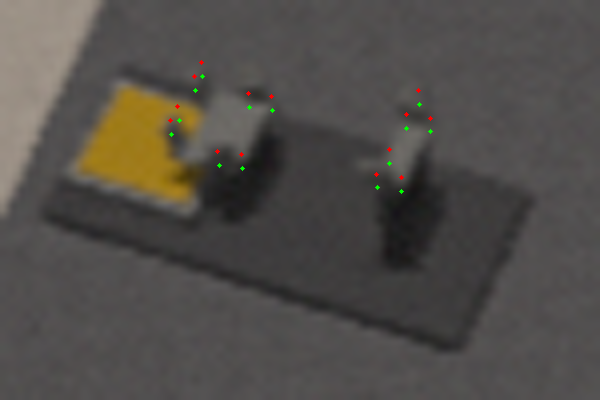

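View pics/to.png

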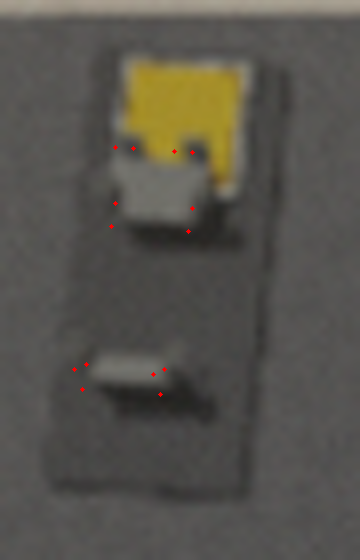

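View pics/wo.png

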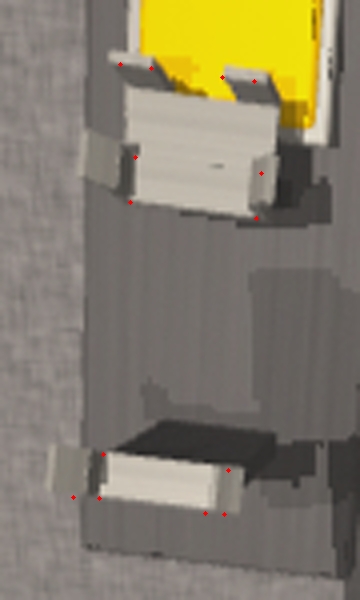

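```bash
python3 - <<'E'
from h import *
R=rot([180,15,-4.7]);rest=np.array([.638,.227,.077]);np.save("rest.npy",rest)
p=rest-R@[.003,0,.0622];print(p)
plan(p-R[:,2]*.055,R,0)
E
```

```text
[0.65115638 0.22591835 0.13785704]
4 0 0.0189 -0.0237 0.0309 0.27 -3.60 1.77; 0 0.0200 -0.0242 0.0298 0.27 -3.60 1.77; 0 0.0211 -0.0247 0.0286 0.27 -3.60 1.77; 0 0.0221 -0.0252 0.0274 0.27 -3.60 1.77
```

Call:
carry_out --increments "0 0.019 -0.0237 0.031 0.3 -3.6 1.8; 0 0.02 -0.0242 0.03 0.3 -3.6 1.8; 0 0.021 -0.0247 0.0286 0.3 -3.6 1.8; 0 0.022 -0.0252 0.0274 0.3 -3.6 1.8; 0 0 0 0 0 0 0; 0 0 0 0 0 0 0; 0 0 0 0 0 0 0"

```text
time_s: 10.98
tool_pos: [0.6655, 0.2274, 0.1952]
tool_rot: [-179.5, 14.9, -4.8]
force: [-1.1, -0.6, -1.8]
grip_width: 0.0262
```

```bash
cat > rp.py <<'E'
from h import *
import sys
R=rot([180,15,-4.7]);rest=np.load("rest.npy");dz=float(sys.argv[1])
o=get_obs();print(o["time_s"],o["tool_pos"].round(4),o["tool_rot"].round(2),o["qpos"].round(1),o["force"].round(1),o["grip_width"])
p=rest-R@[.003,0,.0622]
print("err tool",(rot(o["tool_rot"]).T@(p-R[:,2]*dz-o["tool_pos"])).round(4))
plan(p-R[:,2]*dz,R,0,vmax=.02)
if len(sys.argv)>2:
    w=read_camera("wrist");cv2.imwrite("pics/%s.png"%sys.argv[2],w["img"]);pickle.dump(w,open(sys.argv[2]+".pkl","wb"))
E
python3 rp.py .055 w8
```

```text
10.975 [0.6655 0.2274 0.1952] [-179.5    14.92   -4.77] [ -30.    37.6   18.9   69.8  -16.5   88.6 -105.8] [-1.1 -0.6 -1.8] 0.026226105460411982
err tool [0.0012 0.0027 0.004 ]
1 0 0.0012 0.0027 0.0040 -0.52 -0.08 -0.06
```

View pics/w8.png

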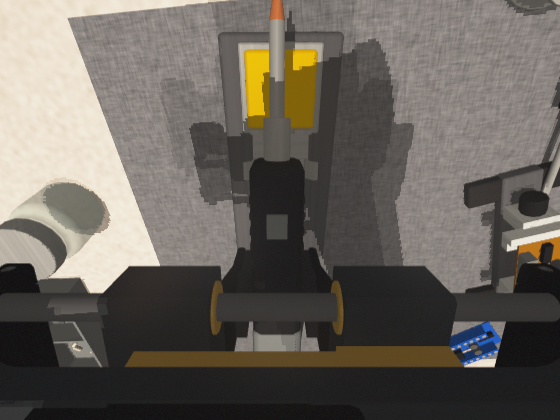

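```bash
python3 - <<'E'
from h import *
p=pickle.load(open("w8.pkl","rb"));x0,y0,x1,y1,sc=210,20,350,250,3.4
im=cv2.resize(p["img"][y0:y1,x0:x1],None,fx=sc,fy=sc,interpolation=cv2.INTER_CUBIC)
im=cv2.convertScaleAbs(im,alpha=1.8)
R=Rn.from_euler('zy',[-4.7,15],degrees=True).as_matrix(); c=np.load("rest.npy")
for X in [(-46,17,-13),(-46,-17,-13),(-34,17,-13),(-34,-17,-13),(34,17,-13),(34,-17,-13),(46,17,-13),(46,-17,-13),(64,17,5),(64,9,5),(64,-17,5),(64,-9,5)]:
    u=(proj(p,c+R@(np.array(X)/1000))-[x0,y0]+.5)*sc-.5; cv2.circle(im,tuple(int(v) for v in u.round()),2,(0,0,255),-1)
cv2.imwrite("pics/w8o.png",im)
E
```

```text
(no output)
```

View pics/w8o.png

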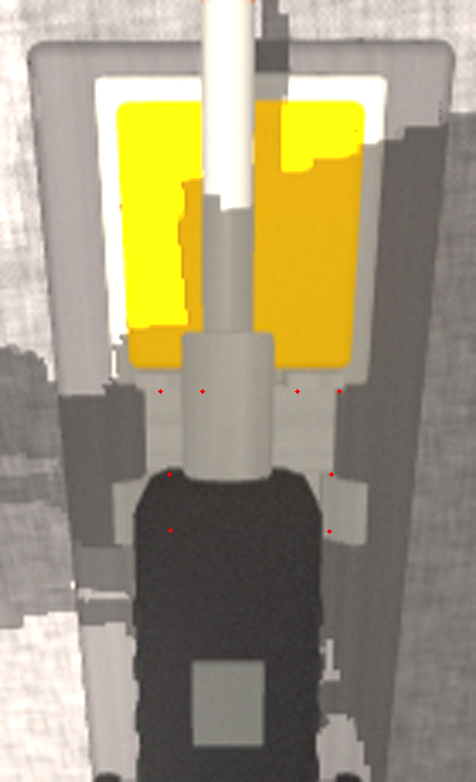

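```bash
python3 - <<'E'
import numpy as np
np.save("rest.npy",np.array([.638,.2285,.077]))
E
python3 rp.py .04
```

```text
11.025 [0.6658 0.2272 0.1959] [-179.48   14.85   -4.78] [ -30.    37.6   18.9   69.8  -16.5   88.6 -105.8] [-0.3  1.  -1.2] 0.02571463330962889
err tool [0.0008 0.0012 0.0199]
1 0 0.0008 0.0012 0.0199 -0.54 -0.15 -0.07
```

Call:
carry_out --increments "0 0.0008 0.0012 0.01 -0.5 -0.15 -0.1; 0 0 0 0.01 0 0 0; 0 0 0 0 0 0 0; 0 0 0 0 0 0 0"

```text
time_s: 11.52
tool_pos: [0.6612, 0.2255, 0.1791]
tool_rot: [-179.8, 14.7, -4.7]
force: [0.1, 0.2, -1.8]
grip_width: 0.0256
```

```bash
python3 rp.py .04 w9; python3 - <<'E'
from h import *
p=pickle.load(open("w9.pkl","rb"));x0,y0,x1,y1,sc=210,20,350,250,3.4
im=cv2.resize(p["img"][y0:y1,x0:x1],None,fx=sc,fy=sc,interpolation=cv2.INTER_CUBIC)
im=cv2.convertScaleAbs(im,alpha=1.8)
R=Rn.from_euler('zy',[-4.7,15],degrees=True).as_matrix(); c=np.load("rest.npy")
for X in [(34,17,-13),(34,-17,-13),(46,17,-13),(46,-17,-13),(64,17,5),(64,9,5),(64,-17,5),(64,-9,5)]:
    u=(proj(p,c+R@(np.array(X)/1000))-[x0,y0]+.5)*sc-.5; cv2.circle(im,tuple(int(v) for v in u.round()),2,(0,0,255),-1)
cv2.imwrite("pics/w9o.png",im)
E
```

```text
11.525 [0.6612 0.2255 0.1791] [-179.84   14.73   -4.68] [ -30.3   37.6   18.9   71.7  -16.2   86.7 -105.5] [ 0.1  0.2 -1.8] 0.025628731218006635
err tool [ 0.0009 -0.001   0.0025]
1 0 0.0009 -0.0010 0.0025 -0.16 -0.27 0.02
```

View pics/w9o.png

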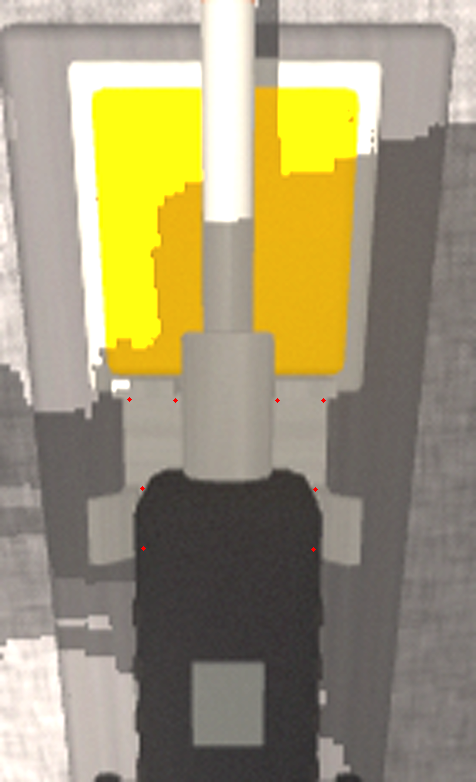

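```bash
python3 -c "
import numpy as np
np.save('rest.npy',np.array([.638,.229,.077]))"; python3 rp.py .012
```

```text
11.575 [0.6611 0.2256 0.179 ] [-179.84   14.75   -4.68] [ -30.3   37.7   18.9   71.7  -16.2   86.7 -105.5] [-0.5 -0.5 -1.8] 0.026035265759651746
err tool [ 0.0007 -0.0014  0.0303]
2 0 0.0004 -0.0007 0.0152 -0.08 -0.12 0.01; 0 0.0004 -0.0007 0.0152 -0.08 -0.12 0.01
```

Call:
carry_out --increments "0 0.0004 -0.0008 0.01 -0.1 -0.1 0; 0 0.0004 -0.0008 0.01 -0.1 -0.1 0; 0 0 0 0.01 0 0 0; 0 0 0 0 0 0 0; 0 0 0 0 0 0 0"

```text
time_s: 12.2
tool_pos: [0.6536, 0.228, 0.1467]
tool_rot: [179.9, 15.0, -4.7]
force: [-0.3, 0.0, -1.4]
grip_width: 0.0254
```

```bash
python3 rp.py .006 w10;
```

```text
12.2 [0.6536 0.228  0.1467] [179.9   15.04  -4.68] [ -30.8   38.5   18.5   74.2  -16.3   83.7 -105.4] [-0.3  0.  -1.4] 0.02541943651361985
err tool [-0.      0.0002  0.0032]
1 0 -0.0000 0.0002 0.0032 0.10 0.04 0.02
```

View pics/w10.png

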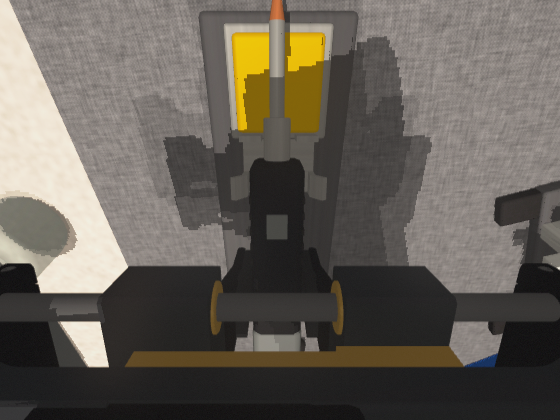

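Call:
carry_out --increments "0 0 0.0003 0.003 0 0 0; 0 0 0 0.002 0 0 0; 0 0 0 0.002 0 0 0; 0 0 0 0 0 0 0"

```text
time_s: 12.75
tool_pos: [0.652, 0.2278, 0.1402]
tool_rot: [179.9, 15.0, -4.7]
force: [-1.1, 0.5, -1.3]
grip_width: 0.026
```

```bash
python3 rp.py .0 
```

```text
12.75 [0.652  0.2278 0.1402] [179.93  14.97  -4.68] [ -30.8   38.6   18.5   74.9  -16.4   82.9 -105.3] [-1.1  0.5 -1.3] 0.025985862651890443
err tool [-0.0002 -0.0001  0.0025]
1 0 -0.0002 -0.0001 0.0025 0.07 -0.03 0.02
```

Call:
carry_out --increments "0 0 0 0.0015 0 0 0; 0 0 0 0.0015 0 0 0; 0 0 0 0.0005 0 0 0"

```text
time_s: 13.12
tool_pos: [0.6512, 0.2279, 0.1368]
tool_rot: [179.9, 15.0, -4.7]
force: [1.1, -1.0, -1.7]
grip_width: 0.0259
```

```bash
python3 rp.py -.002 
```

```text
13.125 [0.6512 0.2279 0.1368] [179.94  14.95  -4.68] [ -30.8   38.6   18.4   75.2  -16.4   82.5 -105.2] [ 1.1 -1.  -1.7] 0.0258810111644762
err tool [-0.0003 -0.      0.001 ]
1 0 -0.0003 -0.0000 0.0010 0.06 -0.05 0.02
```

Call:
carry_out --increments "0 0 0 0.001 0 0 0; 0 0 0 0.001 0 0 0; 0 0 0 0.0005 0 0 0"

```text
time_s: 13.5
tool_pos: [0.651, 0.2278, 0.136]
tool_rot: [180.0, 14.9, -4.7]
force: [0.3, -0.3, 1.2]
grip_width: 0.026
```

```bash
python3 rp.py -.006 w11;python3 -c "
from h import *
crop(pickle.load(open('w11.pkl','rb')),180,0,380,250,3,'pics/w11c.png')"
```

```text
13.5 [0.651  0.2278 0.136 ] [179.98  14.88  -4.68] [ -30.9   38.6   18.4   75.3  -16.4   82.3 -105.2] [ 0.3 -0.3  1.2] 0.025959245735149333
err tool [-0.0003 -0.0001  0.0042]
1 0 -0.0003 -0.0001 0.0042 0.03 -0.12 0.02
```

View pics/w11c.png

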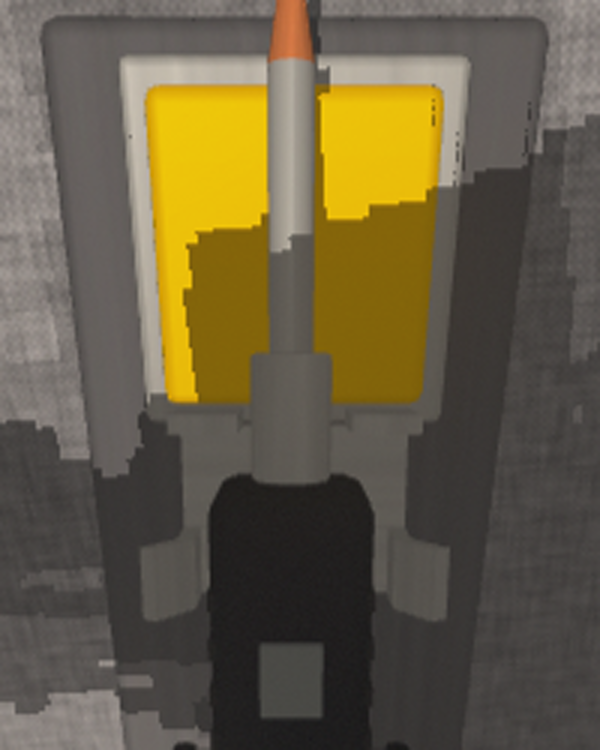

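```bash
python3 - <<'E'
from h import *
p=pickle.load(open("w11.pkl","rb"));o=get_obs();R=rot(o["tool_rot"]);P=o["tool_pos"]
# tool coords: iron mid (d,0,.0622); local z up = -tool z
for d in(0,.003):
    print(d,"handle top front",[((proj(p,P+R@[d+.06,y,.0622-.013])-[180,0])*3).round() for y in(-.013,.013)])
for x in(.062,.064,.066,.068,.072): print(x,"toe top",[((proj(p,P+R@[x,y,.0622-.005])-[180,0])*3).round() for y in(-.017,-.009)])
print("cheek rear x34..46", [((proj(p,P+R@[x,-.02,.0622-.006])-[180,0])*3).round() for x in(.034,.04,.046)])
E
```

```text
0 handle top front [array([206., 485.]), array([380., 485.])]
0.003 handle top front [array([205., 465.]), array([380., 465.])]
0.062 toe top [array([184., 465.]), array([235., 465.])]
0.064 toe top [array([184., 452.]), array([235., 452.])]
0.066 toe top [array([183., 439.]), array([235., 439.])]
0.068 toe top [array([183., 426.]), array([234., 426.])]
0.072 toe top [array([182., 399.]), array([234., 399.])]
cheek rear x34..46 [array([171., 637.]), array([170., 602.]), array([168., 566.])]
```

Call:
carry_out --increments "0.6 0 0 0 0 0 0; 0.6 0 0 0 0 0 0; 0.6 0 0 0 0 0 0; 0.6 0 0 0 0 0 0; 0.6 0 0 0 0 0 0"

```text
time_s: 14.18
tool_pos: [0.6509, 0.228, 0.1352]
tool_rot: [180.0, 14.9, -4.7]
force: [-0.3, 0.0, 0.2]
grip_width: 0.0519
```

```bash
python3 rp.py -.006 w12;python3 -c "
from h import *
crop(pickle.load(open('w12.pkl','rb')),180,0,380,250,3,'pics/w12c.png')"
```

```text
14.175 [0.6509 0.228  0.1352] [179.98  14.89  -4.67] [ -30.9   38.6   18.4   75.4  -16.4   82.3 -105.2] [-0.3  0.   0.2] 0.0519293530896436
err tool [-0.0005  0.0001  0.0033]
1 0 -0.0005 0.0001 0.0033 0.03 -0.11 0.03
```

View pics/w12c.png

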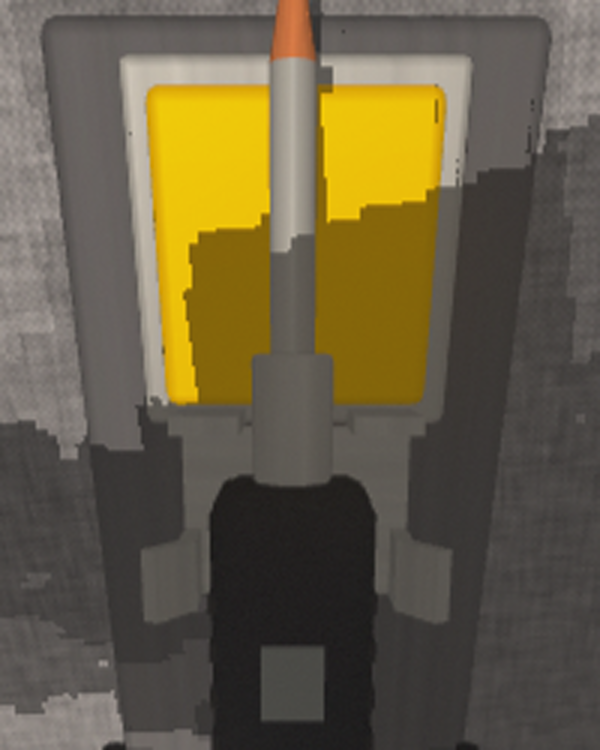

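Call:
carry_out --increments "0.8 0 0 -0.02 0 0 0; 1 0 0 -0.03 0 0 0; 1 0 0 -0.04 0 0 0; 1 0 0 -0.04 0 0 0; 1 0 0 -0.03 0 0 0"

```text
time_s: 14.85
tool_pos: [0.693, 0.2244, 0.2979]
tool_rot: [179.9, 14.9, -4.7]
force: [0.1, -0.5, 0.2]
grip_width: 0.0858
```

```bash
python3 - <<'E'
from h import *
p=pickle.load(open("w6.pkl","rb"));crop(p,360,95,435,215,6,"pics/w6e.png")
o=get_obs();print(o["time_s"],o["tool_pos"],o["tool_rot"])
w=read_camera("wrist");cv2.imwrite("pics/w13.png",w["img"]);pickle.dump(w,open("w13.pkl","wb"))
a=plan([.50,.02,.30],R_down(0),1)
E
```

```text
14.85 [0.69299695 0.22444783 0.29786408] [179.93389601  14.8912822   -4.6689094 ]
6 1 -0.0285 0.0366 0.0078 -0.11 2.42 -0.77; 1 -0.0293 0.0362 0.0066 -0.11 2.42 -0.77; 1 -0.0300 0.0358 0.0054 -0.11 2.42 -0.77; 1 -0.0307 0.0353 0.0042 -0.11 2.42 -0.77; 1 -0.0314 0.0349 0.0029 -0.11 2.42 -0.77; 1 -0.0319 0.0345 0.0017 -0.11 2.42 -0.77
```

View pics/w6e.png

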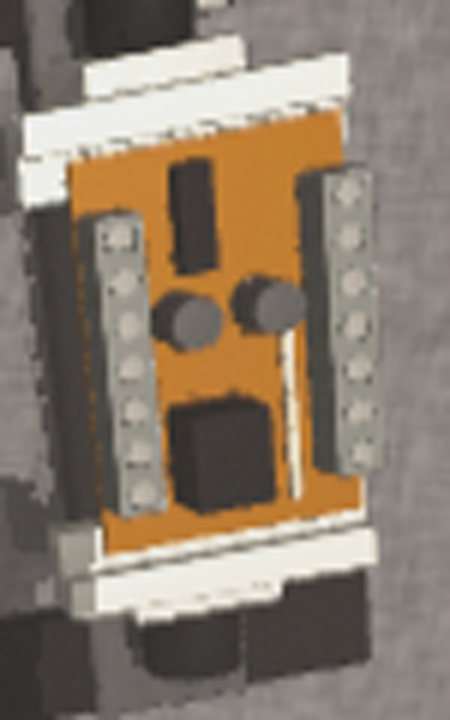

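View pics/w13.png

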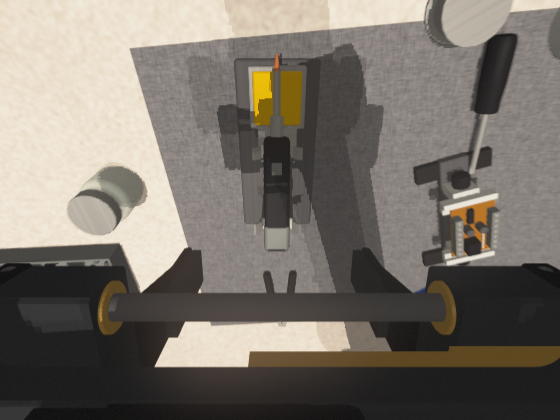

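Call:
carry_out --increments "1 -0.029 0.042 0.008 -0.1 2.4 -0.8; 1 -0.03 0.042 0.0066 -0.1 2.4 -0.8; 1 -0.03 0.042 0.0054 -0.1 2.4 -0.8; 1 -0.031 0.042 0.004 -0.1 2.4 -0.8; 1 -0.031 0.042 0.003 -0.1 2.4 -0.8; 1 -0.032 0.042 0.002 -0.1 2.4 -0.8; 1 0 0 0 0 0 0; 1 0 0 0 0 0 0"

```text
time_s: 15.9
tool_pos: [0.4957, -0.0283, 0.3051]
tool_rot: [-179.7, -1.2, 0.1]
force: [-1.0, 0.2, 0.7]
grip_width: 0.0874
```

```bash
python3 - <<'E'
from h import *
o=get_obs();print(o["time_s"],o["tool_pos"],o["tool_rot"],o["qpos"].round(1))
w=read_camera("wrist");cv2.imwrite("pics/w14.png",w["img"]);pickle.dump(w,open("w14.pkl","wb"))
E
```

```text
15.9 [ 0.49565235 -0.02832001  0.30511916] [-1.79734869e+02 -1.17032520e+00  1.47391793e-01] [-26.3  -2.5  26.1 104.9   0.8  76.1 -90.3]
```

View pics/w14.png

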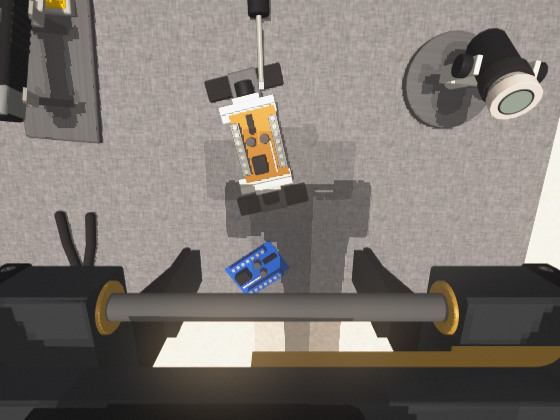

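```bash
python3 - <<'E'
from h import *
w=pickle.load(open("w14.pkl","rb"))
crop(w,210,80,310,200,6,"pics/w14a.png");crop(w,395,15,555,135,5,"pics/w14b.png")
E
```

```text
(no output)
```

View pics/w14a.png

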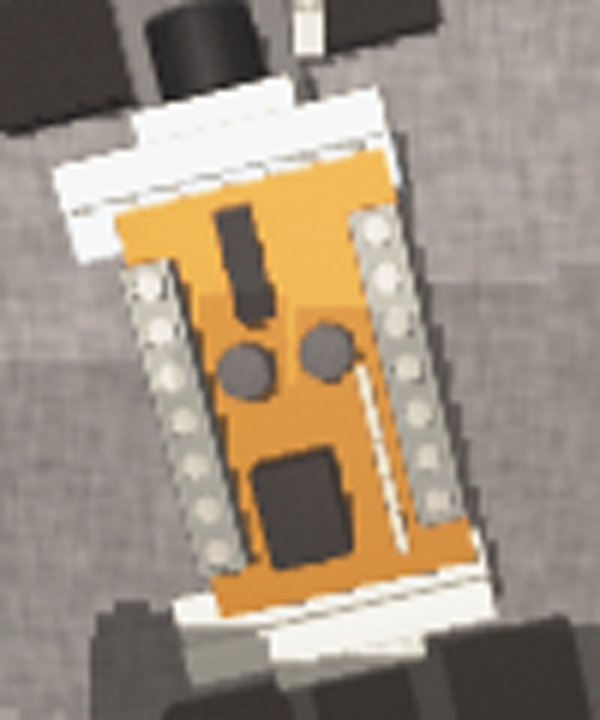

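View pics/w14b.png

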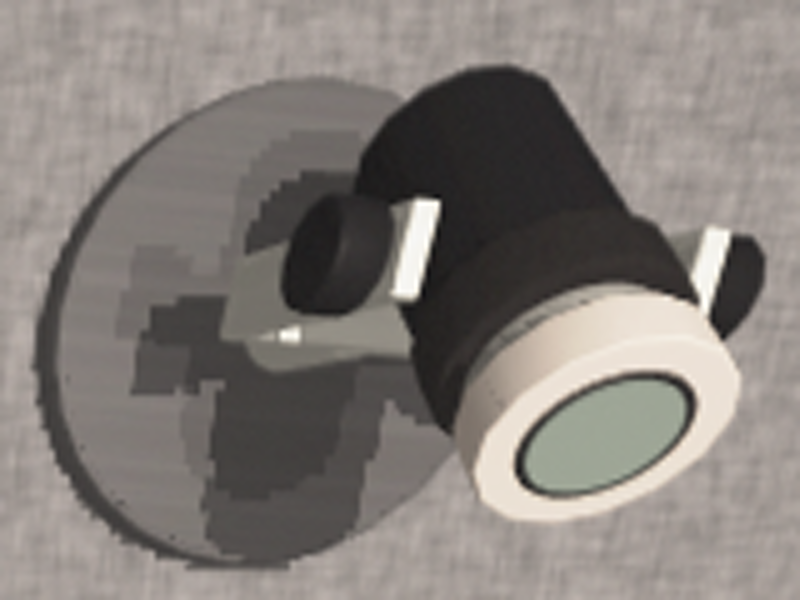

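```bash
python3 - <<'E'
from h import *
w=pickle.load(open("w14.pkl","rb"));v=pickle.load(open("w2.pkl","rb"))
f=lambda L,z:[onz(w,210+x/6,80+y/6,z) for x,y in L]
L=f([(122,265),(170,260),(243,570),(197,573)],.059);Rr=f([(350,215),(396,208),(463,517),(415,525)],.059)
for q in L+Rr: print(q.round(4))
C=np.mean(L+Rr,0);print("center",C)
for a,b in((L[0],L[3]),(L[1],L[2]),(Rr[0],Rr[3]),(Rr[1],Rr[2])): d=a-b;print("len",np.linalg.norm(d).round(4),np.degrees(np.arctan2(d[1],d[0])).round(2))
ax=np.array([np.cos(np.radians(13.2)),np.sin(np.radians(13.2))]);n=np.array([-ax[1],ax[0]])
print("width",((L[0]+L[3])/2-(Rr[1]+Rr[2])/2)[:2]@n)
g14=lambda x,y:(395+x/5,15+y/5); g2=lambda x,y:(395+x/4.5,20+y/4.5)
for nme,a,b in[("lens",(606,433),(509,300)),("ring",(604,418),(516,302)),("knobA",(350,255),(585,140)),("knobB",(745,285),(485,510)),]:
    X=tri((w,g14(*a)),(v,g2(*b)));print(nme,X.round(4),(proj(w,X)-g14(*a)).round(1),(proj(v,X)-g2(*b)).round(1))
# base ellipse center approx: w14 base left edge etc
print("base w14",onz(w,*g14(265,320),.005),"w2",onz(v,*g2(265,345),.005))
t=pickle.load(open("top1.pkl","rb"));print("top base",onz(t,165+615/3.6,150+188/3.6,.008))
E
```

```text
[0.5717 0.022  0.059 ]
[0.5726 0.0136 0.059 ]
[0.5183 0.0021 0.059 ]
[0.5177 0.0105 0.059 ]
[ 0.5801 -0.0178  0.059 ]
[ 0.5813 -0.0257  0.059 ]
[ 0.528  -0.0379  0.059 ]
[ 0.5265 -0.0293  0.059 ]
center [ 0.54952881 -0.00781013  0.059     ]
len 0.0553 12.11
len 0.0555 12.05
len 0.0548 12.1
len 0.0547 12.89
width 0.04908513574441529
lens [ 0.5903 -0.2228  0.1268] [ 0.1 -0. ] [-0.1 -0. ]
ring [ 0.5927 -0.223   0.1253] [ 0. -0.] [-0. -0.]
knobA [ 0.6217 -0.1935  0.0951] [-0.4  0.4] [0.4 0.3]
knobB [ 0.6151 -0.2595  0.0995] [-2.5  1.8] [2.1 1.3]
base w14 [ 0.62257833 -0.22552942  0.005     ] w2 [ 0.61790957 -0.22314965  0.005     ]
top base [ 0.62350799 -0.2287951   0.008     ]
```

```bash
python3 - <<'E'
from h import *
plan([.50,-.225,.26],R_down(0),1)
E
```

```text
5 1 0.0006 0.0393 0.0089 -0.04 -0.23 0.03; 1 0.0006 0.0393 0.0089 -0.04 -0.23 0.03; 1 0.0007 0.0393 0.0089 -0.04 -0.23 0.03; 1 0.0007 0.0393 0.0090 -0.04 -0.23 0.03; 1 0.0008 0.0392 0.0090 -0.04 -0.23 0.03
```

Call:
carry_out --increments "1 0.0006 0.0393 0.009 0 -0.2 0; 1 0.0006 0.0393 0.009 0 -0.2 0; 1 0.0007 0.0393 0.009 0 -0.2 0; 1 0.0007 0.0393 0.009 0 -0.2 0; 1 0.0008 0.0393 0.009 0 -0.2 0; 1 0 0 0 0 0 0; 1 0 0 0 0 0 0"

```text
time_s: 16.82
tool_pos: [0.5102, -0.2233, 0.2589]
tool_rot: [179.9, -0.1, 1.0]
force: [1.2, 0.8, -0.4]
grip_width: 0.087
```

```bash
python3 - <<'E'
from h import *
o=get_obs();print(o["time_s"],o["tool_pos"],o["tool_rot"],o["qpos"].round(1))
w=read_camera("wrist");cv2.imwrite("pics/w15.png",w["img"]);pickle.dump(w,open("w15.pkl","wb"))
E
```

```text
16.825 [ 0.51024115 -0.22334791  0.25888141] [ 1.79917740e+02 -5.89054622e-02  1.03617567e+00] [-13.4   9.   38.  100.5  -5.8  72.4 -62.9]
```

View pics/w15.png

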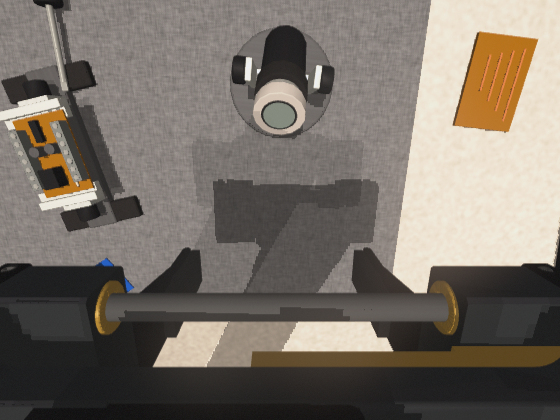

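```bash
cat > seg.py <<'E'
from h import *
S=6
res={}
for n,c,ringpt in [("w2",(508.1,86.7),(485,92)),("w14",(516.2,101.6),(497,108)),("w15",(279,114.5),(279,130))]:
    p=pickle.load(open(n+".pkl","rb"));x0,y0=int(c[0])-35,int(c[1])-35
    x1=min(560,x0+70)
    im=cv2.resize(p["img"][y0:y0+70,x0:x1],None,fx=S,fy=S,interpolation=cv2.INTER_CUBIC)
    vis=im.copy()
    def fill(pt,tol):
        m=np.zeros((im.shape[0]+2,im.shape[1]+2),np.uint8)
        cv2.floodFill(im.copy(),m,(int((pt[0]-x0+.5)*S),int((pt[1]-y0+.5)*S)),255,(tol,)*3,(tol,)*3,4|cv2.FLOODFILL_MASK_ONLY|cv2.FLOODFILL_FIXED_RANGE|(255<<8))
        return m[1:-1,1:-1]
    g=fill(c,28); 
    cs,_=cv2.findContours(g,cv2.RETR_EXTERNAL,cv2.CHAIN_APPROX_NONE);k=max(cs,key=cv2.contourArea);e=cv2.fitEllipse(k)
    cv2.ellipse(vis,e,(0,0,255),1)
    ec=((e[0][0]+.5)/S-.5+x0,(e[0][1]+.5)/S-.5+y0)
    print(n,"glass",np.round(ec,2),np.round(np.array(e[1])/S,2),round(e[2],1),cv2.contourArea(k)/ (np.pi/4*e[1][0]*e[1][1]))
    res[n]=(k[:,0].astype(float)+.5)/S-.5+[x0,y0]
    r=fill(ringpt,35);cs,_=cv2.findContours(r,cv2.RETR_EXTERNAL,cv2.CHAIN_APPROX_NONE);k=max(cs,key=cv2.contourArea);cv2.drawContours(vis,[k],-1,(0,255,0),1)
    res[n+"r"]=(k[:,0].astype(float)+.5)/S-.5+[x0,y0]
    cv2.imwrite(f"pics/seg_{n}.png",vis)
pickle.dump(res,open("seg.pkl","wb"))
E
python3 seg.py; python3 -c "
import cv2,numpy as np
a=[cv2.imread(f'pics/seg_{n}.png') for n in('w2','w14','w15')]
h=[cv2.resize(x,(int(x.shape[1]*.63),int(x.shape[0]*.63))) for x in a]
cv2.imwrite('pics/segs.png',np.hstack(h))"
```

```text
w2 glass [507.42  86.67] [28.17 37.4 ] 61.6 0.9998513966647192
w14 glass [515.67 101.72] [17.38 34.09] 63.6 0.9998749782613542
w15 glass [278.64 114.96] [24.76 31.25] 96.1 0.9997253595077711
```

View pics/segs.png

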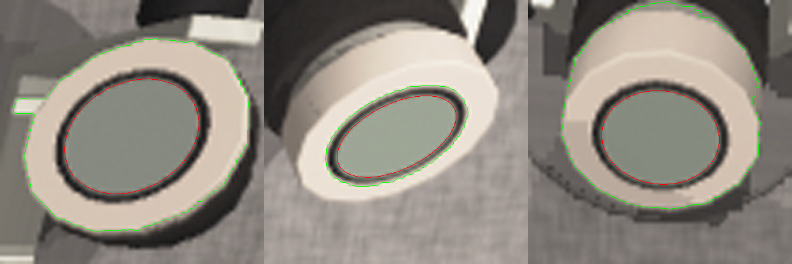

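```bash
cat > fit.py <<'E'
from h import *
from scipy.optimize import least_squares
res=pickle.load(open("seg.pkl","rb"));P={n:pickle.load(open(n+".pkl","rb")) for n in("w2","w14","w15")}
def dirv(az,el): a,e=np.radians([az,el]);return np.array([np.cos(e)*np.cos(a),np.cos(e)*np.sin(a),np.sin(e)])
def r(x,names):
    C=x[:3];d=dirv(x[3],x[4]);out=[]
    for i,n in enumerate(names):
        p=P[n]
        for uv in res[n][::8]:
            o,q=ray(p,*uv); X=o+q*((C-o)@d)/(q@d); out.append((np.linalg.norm(X-C)-x[5])*1000)
    return np.array(out)
for names in(("w2","w14","w15"),("w2","w15"),("w14","w15"),("w2","w14"),("w15",)):
    s=least_squares(r,[.59,-.223,.127,175,52,.011],x_scale=[.01,.01,.01,5,5,.01],args=(names,))
    print(names,s.x.round(4),"rms mm",np.sqrt(np.mean(s.fun**2)).round(3))
    if len(names)==3:
        np.save("lens.npy",s.x);C=s.x[:3];d=dirv(*s.x[3:5]);print(" pivot guess back to z=.092:",C-d*(C[2]-.092)/d[2],(C[2]-.092)/d[2],"focus",C+.09*d)
E
python3 fit.py
```

```text
('w2', 'w14', 'w15') [ 5.900000e-01 -2.229000e-01  1.259000e-01  1.761193e+02  4.852040e+01
  1.070000e-02] rms mm 0.12
 pivot guess back to z=.092: [ 0.61990666 -0.22488013  0.092     ] 0.0452441218219861 focus [ 0.53053259 -0.21881744  0.1933237 ]
('w2', 'w15') [ 5.901000e-01 -2.228000e-01  1.258000e-01  1.754844e+02  4.889410e+01
  1.070000e-02] rms mm 0.08
('w14', 'w15') [ 5.900000e-01 -2.229000e-01  1.258000e-01  1.761723e+02  4.849130e+01
  1.070000e-02] rms mm 0.134
('w2', 'w14') [ 5.90000e-01 -2.22800e-01  1.25900e-01  1.75882e+02  4.80813e+01
  1.07000e-02] rms mm 0.112
('w15',) [  0.5895  -0.2212   0.351  175.      52.       0.    ] rms mm 0.0
```

```bash
cat > tgt.py <<'E'
from h import *
import sys
AZ,EL=175.9,48.5
def tgt(dtool=.058,az=AZ,el=EL,C=(.590,-.2229,.1259),back=0.):
    a,e=np.radians([az,el]);d=np.array([np.cos(e)*np.cos(a),np.cos(e)*np.sin(a),np.sin(e)])
    R=rot([180,el-90,az-180]);assert np.allclose(R[:,2],-d)
    return np.array(C)+d*(.09+dtool+back),R
E
python3 - <<'E'
from tgt import *
p,R=tgt(back=.03);print(p)
plan(p,R,1,wmax=7)
E
```

```text
[ 0.47235548 -0.21446714  0.25921412]
6 1 -0.0063 -0.0016 -0.0001 -0.30 6.90 0.83; 1 -0.0062 -0.0015 -0.0008 -0.30 6.90 0.83; 1 -0.0061 -0.0014 -0.0016 -0.30 6.90 0.83; 1 -0.0059 -0.0013 -0.0023 -0.30 6.90 0.83; 1 -0.0056 -0.0012 -0.0030 -0.30 6.90 0.83; 1 -0.0052 -0.0011 -0.0037 -0.30 6.90 0.83
```

Call:
carry_out --increments "1 -0.0063 -0.0016 0 -0.3 6.9 0.8; 1 -0.0062 -0.0015 -0.001 -0.3 6.9 0.8; 1 -0.006 -0.0014 -0.0016 -0.3 6.9 0.8; 1 -0.006 -0.0013 -0.0023 -0.3 6.9 0.8; 1 -0.0056 -0.0012 -0.003 -0.3 6.9 0.8; 1 -0.0052 -0.001 -0.0037 -0.3 6.9 0.8; 1 0 0 0 0 0 0; 1 0 0 0 0 0 0"

```text
time_s: 17.88
tool_pos: [0.4792, -0.2027, 0.2608]
tool_rot: [-179.8, -39.8, -2.4]
force: [0.1, 0.4, 0.7]
grip_width: 0.0871
```

```bash
python3 - <<'E'
from tgt import *
o=get_obs();print(o["time_s"],o["tool_pos"],o["tool_rot"],o["qpos"].round(1))
w=read_camera("wrist");cv2.imwrite("pics/w16.png",w["img"]);pickle.dump(w,open("w16.pkl","wb"))
p,R=tgt(back=.03);plan(p,R,1)
E
```

```text
17.875 [ 0.4791611  -0.20269909  0.26075274] [-179.82163422  -39.82867958   -2.43832544] [  6.4 -17.3  20.2 129.9 -19.9  31.3 -50.8]
1 1 -0.0060 0.0123 -0.0030 -1.29 1.66 1.28
```

View pics/w16.png

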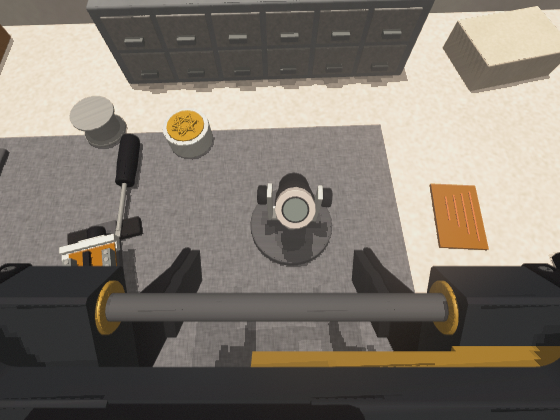

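```bash
cat > fk.py <<'E'
from h import *
from scipy.optimize import least_squares
D=[([-65.884,18.442,-4.015,83.176,1.297,78.54,-3.261],[.25708,.59654,.29112],[-179.887,.008,156.693]),
([-40.4,1.4,17.1,101.7,-.4,76.8,8.2],[.48394,.18261,.30286],[179.763,.088,121.44]),
([-12.6,3.2,50.3,103.1,-3.2,74.2,37.9],[.41531,-.32464,.28364],[179.154,-.116,89.408]),
([-16.5,6.1,46.2,118.6,-5.7,56.9,35.1],[.41362,-.24056,.13897],[179.5,-.158,92.472]),
([-12.9,13.7,45.3,120.3,-13.2,49.8,41.6],[.41608,-.25322,.08123],[179.08,.133,91.56]),
([-35.4,2,18.9,99.6,-.6,79,-104],[.50559,.12736,.31625],[179.865,.443,2.354]),
([-32.3,13.4,21.2,87.7,-4.9,80.4,-98.2],[.59533,.12691,.31541],[179.888,.578,2.462]),
([-30,37.6,18.9,69.8,-16.5,88.6,-105.8],[.6655,.2274,.1952],[-179.5,14.92,-4.77]),
([-30.9,38.6,18.4,75.4,-16.4,82.3,-105.2],[.6509,.228,.1352],[179.98,14.89,-4.67]),
([-26.3,-2.5,26.1,104.9,.8,76.1,-90.3],[.49565,-.02832,.30512],[-179.735,-1.17,.147]),
([-13.4,9,38,100.5,-5.8,72.4,-62.9],[.51024,-.22335,.25888],[179.918,-.059,1.036]),
([6.4,-17.3,20.2,129.9,-19.9,31.3,-50.8],[.47916,-.2027,.26075],[-179.822,-39.829,-2.438])]
Rz=lambda a:Rn.from_euler('z',a,degrees=True).as_matrix();Ry=lambda a:Rn.from_euler('y',a,degrees=True).as_matrix()
def fk(q,x,sg):
    h,a,b,c,e1,e2,e3=x[:7]; z=np.array([0,0,1.]);X=np.array([1.,0,0])
    R=Rz(sg[0]*q[0]+x[7]);p=h*z
    R=R@Ry(q[1]);p=p+R@(a*z+e1*X)
    R=R@Rz(sg[1]*q[2])@Ry(q[3]);p=p+R@(b*z+e2*X)
    R=R@Rz(sg[2]*q[4])@Ry(q[5]);p=p+R@(c*z+e3*X)
    return p,R@Rz(sg[3]*q[6]+x[8])
if __name__=="__main__":
    import itertools
    best=[]
    def f(x,sg):
        o=[]
        for q,p,r in D:
            P,R=fk(q,x,sg);o+=list((P-p)*10);o+=list((R-rot(r)).ravel())
        return np.array(o)
    for sg in itertools.product((1,-1),repeat=4):
      for t in(0,90,180,-90):
        s=least_squares(f,[.3,.42,.4,.2,0,0,0,0,t],args=(sg,));best.append((s.cost,sg,s.x))
    best.sort(key=lambda t:t[0])
    for b in best[:3]:print(b[0],b[1],b[2].round(4))
    pickle.dump(best[0],open("fk.pkl","wb"))
    for q,p,r in D: P,R=fk(q,best[0][2],best[0][1]);print(((P-p)*1000).round(1),(R.T@rot(r)).trace())
E
python3 fk.py
```

```text
0.007795864661185356 (-1, -1, -1, -1) [ 2.37800e-01  4.55900e-01  5.11400e-01  2.89800e-01 -3.40000e-03
 -1.44000e-02 -7.80000e-03 -2.28240e+00  8.77896e+01]
0.007795864661185583 (-1, -1, -1, -1) [ 2.37800e-01  4.55900e-01  5.11400e-01  2.89800e-01 -3.40000e-03
 -1.44000e-02 -7.80000e-03 -2.28240e+00  8.77896e+01]
0.007795864661185816 (-1, -1, -1, -1) [ 2.378000e-01  4.559000e-01  5.114000e-01  2.898000e-01 -3.400000e-03
 -1.440000e-02 -7.800000e-03 -2.282400e+00 -2.722104e+02]
[0.1 2.4 1.9] 2.999998400302474
[-1.4  4.3 -0.3] 2.9999946607779218
[-5.   0.5  0.3] 2.9999954762747127
[ 0.2 -0.2 -1.6] 2.999996450601457
[ 0.4 -1.6 -2.7] 2.999995254167354
[-1.1  3.4 -0.3] 2.999999235713175
[-1.8  0.9  0.5] 2.9999984806515188
[ 1.7 -2.9  0.3] 2.999882197932856
[ 2.1 -2.1 -0.1] 2.9999072861719314
[-0.9  3.8  0.5] 2.9999925989543526
[-2.5  0.7 -0.4] 2.9999991444265808
[ 1.  -1.5  2.2] 2.999287914488404
```

```bash
cat > ik.py <<'E'
from tgt import *
from fk import fk
_,sg,xx=pickle.load(open("fk.pkl","rb"))
lo=np.array([-163.93,-17.29,-79.2,3.27,-89.18,5.43,-154.24]);hi=np.array([163.93,119.83,71.16,140.29,269.18,117.66,154.24])
from scipy.optimize import least_squares
def ik(p,R,q0,q3=None):
    q0=np.clip(q0,lo+.1,hi-.1)
    def f(q):
        P,Q=fk(q,xx,sg);v=list((P-p)*20)+list(Rn.from_matrix(Q.T@R).as_rotvec()*4)
        if q3 is not None: v.append((q[2]-q3)*.05)
        else: v+=list((q-q0)*1e-4)
        return v
    s=least_squares(f,q0,bounds=(lo,hi));P,Q=fk(s.x,xx,sg)
    return s.x,np.linalg.norm(P-p)*1000,np.degrees(np.linalg.norm(Rn.from_matrix(Q.T@R).as_rotvec()))
E
python3 - <<'E'
from ik import *
o=get_obs()
for b in(0,.03):
    p,R=tgt(back=b)
    for q3 in range(-70,71,10):
        best=min((ik(p,R,np.array([a,-10,q3,125,-20+c,30,-60]),q3) for a in(-20,20,60) for c in (0,40)),key=lambda t:t[1]+5*t[2])
        print(b,q3,best[0].round(1),round(best[1],2),round(best[2],2))
E
```

```text
0 -70 [104.2 -17.3 -63.3 126.4 -62.5  47.7 -15.2] 22.15 5.18
0 -60 [ 95.5 -17.3 -56.  128.  -61.2  44.6 -16.7] 14.35 3.17
0 -50 [ 86.4 -17.3 -48.4 129.5 -59.6  41.5 -18.5] 6.45 1.36
0 -40 [ 76.4 -16.7 -40.  130.7 -56.9  38.3 -20.8] 0.0 0.0
0 -30 [ 64.6 -14.4 -30.  130.7 -52.2  35.4 -24.1] 0.0 0.0
0 -20 [ 53.2 -13.1 -20.  130.7 -48.   33.2 -27.2] 0.0 0.0
0 -10 [ 42.  -12.4 -10.  130.7 -44.1  31.5 -30.2] 0.0 0.0
0 0 [ 30.9 -12.2   0.  130.7 -40.2  30.  -33.4] 0.0 0.0
0 10 [ 19.9 -12.4  10.  130.8 -35.9  28.6 -36.8] 0.0 0.0
0 20 [  8.7 -13.1  20.  130.8 -30.9  27.3 -41. ] 0.0 0.0
0 30 [ -2.6 -14.4  30.  130.9 -24.5  26.  -46.3] 0.0 0.0
0 40 [-14.3 -16.7  40.  131.  -15.6  24.8 -53.8] 0.0 0.0
0 50 [-23.1 -17.3  48.4 129.9 -12.1  25.4 -56. ] 6.37 1.33
0 60 [-30.5 -17.3  56.  128.4 -11.7  26.7 -55.3] 14.28 3.13
0 70 [-37.4 -17.3  63.3 126.8 -12.5  28.3 -53.5] 22.11 5.12
0.03 -70 [104.8 -17.3 -60.4 124.2 -59.1  54.6 -16.4] 31.19 8.63
0.03 -60 [ 96.  -17.3 -53.1 125.7 -57.8  51.3 -18.1] 24.6 6.51
0.03 -50 [ 86.8 -17.3 -45.5 127.2 -56.1  48.1 -19.9] 18.04 4.58
0.03 -40 [ 77.1 -17.3 -37.5 128.6 -53.9  44.8 -22.1] 11.68 2.85
0.03 -30 [ 66.9 -17.3 -29.  129.8 -51.   41.5 -24.7] 5.82 1.37
0.03 -20 [ 55.9 -17.3 -19.9 130.8 -47.3  38.3 -27.9] 0.92 0.21
0.03 -10 [ 44.2 -16.6 -10.  131.  -42.5  35.8 -31.6] 0.0 0.0
0.03 0 [ 32.6 -16.3   0.  131.1 -37.5  33.9 -35.6] 0.0 0.0
0.03 10 [ 21.  -16.6  10.  131.1 -32.   32.1 -40.1] 0.0 0.0
0.03 20 [  9.6 -17.3  19.9 131.  -25.9  30.8 -45.1] 0.92 0.21
0.03 30 [ -0.4 -17.3  29.  130.  -21.6  30.9 -48.2] 5.82 1.37
0.03 40 [ -9.4 -17.3  37.5 128.8 -18.5  31.5 -50. ] 11.66 2.84
0.03 50 [-17.5 -17.3  45.5 127.5 -16.8  32.6 -50.7] 18.02 4.56
0.03 60 [-25.  -17.3  53.1 126.  -16.1  34.  -50.3] 24.59 6.48
0.03 70 [-32.  -17.3  60.4 124.5 -16.3  35.7 -49. ] 31.19 8.59
```

```bash
sed -i 's/("w15",(279,114.5),(279,130))\]/("w15",(279,114.5),(279,130)),("w16",(295,209),(295,225))]/' seg.py; sed -i 's/in("w2","w14","w15")}/in("w2","w14","w15","w16")}/; s/(("w2","w14","w15"),(/(("w2","w14","w15"),("w2","w14","w15","w16"),("w15","w16"),(/' fit.py; python3 seg.py|tail -1; python3 fit.py
python3 - <<'E'
from ik import *
plan([.5495,-.0078,.20],R_down(12.2),1)
E
```

```text
w16 glass [294.92 209.38] [22.64 23.86] 87.2 0.999811575817162
('w2', 'w14', 'w15') [ 5.900000e-01 -2.229000e-01  1.259000e-01  1.761193e+02  4.852040e+01
  1.070000e-02] rms mm 0.12
 pivot guess back to z=.092: [ 0.61990666 -0.22488013  0.092     ] 0.0452441218219861 focus [ 0.53053259 -0.21881744  0.1933237 ]
('w2', 'w14', 'w15', 'w16') [ 5.900000e-01 -2.229000e-01  1.259000e-01  1.760204e+02  4.855770e+01
  1.070000e-02] rms mm 0.118
('w15', 'w16') [ 5.901000e-01 -2.229000e-01  1.259000e-01  1.754535e+02  4.908430e+01
  1.070000e-02] rms mm 0.091
('w2', 'w15') [ 5.901000e-01 -2.228000e-01  1.258000e-01  1.754844e+02  4.889410e+01
  1.070000e-02] rms mm 0.08
('w14', 'w15') [ 5.900000e-01 -2.229000e-01  1.258000e-01  1.761723e+02  4.849130e+01
  1.070000e-02] rms mm 0.134
('w2', 'w14') [ 5.90000e-01 -2.22800e-01  1.25900e-01  1.75882e+02  4.80813e+01
  1.07000e-02] rms mm 0.112
('w15',) [  0.5895  -0.2212   0.351  175.      52.       0.    ] rms mm 0.0
5 1 0.0017 -0.0394 0.0174 0.98 -7.93 -2.79; 1 0.0060 -0.0389 0.0175 0.98 -7.93 -2.79; 1 0.0103 -0.0382 0.0171 0.98 -7.93 -2.79; 1 0.0145 -0.0374 0.0160 0.98 -7.93 -2.79; 1 0.0184 -0.0363 0.0143 0.98 -7.93 -2.79
```

Call:
carry_out --increments "1 0.0017 -0.0394 0.0174 1 -7.9 -2.8; 1 0.006 -0.039 0.0175 1 -7.9 -2.8; 1 0.0103 -0.038 0.017 1 -7.9 -2.8; 1 0.0145 -0.0374 0.016 1 -7.9 -2.8; 1 0.0184 -0.0363 0.0143 1 -7.9 -2.8; 1 0 0 0 0 0 0; 1 0 0 0 0 0 0"

```text
time_s: 18.8
tool_pos: [0.5584, 0.0086, 0.2053]
tool_rot: [179.4, 0.5, 13.7]
force: [0.0, -0.6, 0.2]
grip_width: 0.0868
```

```bash
python3 - <<'E'
from ik import *
o=get_obs();print(o["time_s"],o["tool_pos"],o["tool_rot"],o["qpos"].round(1))
w=read_camera("wrist");cv2.imwrite("pics/w17.png",w["img"]);pickle.dump(w,open("w17.pkl","wb"))
plan([.5495,-.0078,.16],R_down(12.2),1)
E
```

```text
18.8 [0.55843791 0.00861619 0.20527119] [179.38899485   0.45176926  13.73232711] [ -0.6  11.1  -3.8 102.4   1.5  66.9 -81.2]
1 1 -0.0121 0.0140 0.0455 0.56 0.42 1.55
```

View pics/w17.png

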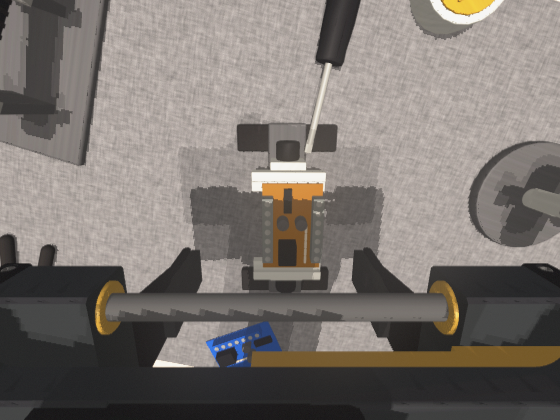

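```bash
python3 - <<'E'
from h import *
w=pickle.load(open("w17.pkl","rb"))
crop(w,240,160,340,280,6,"pics/w17a.png")
E
```

```text
(no output)
```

View pics/w17a.png

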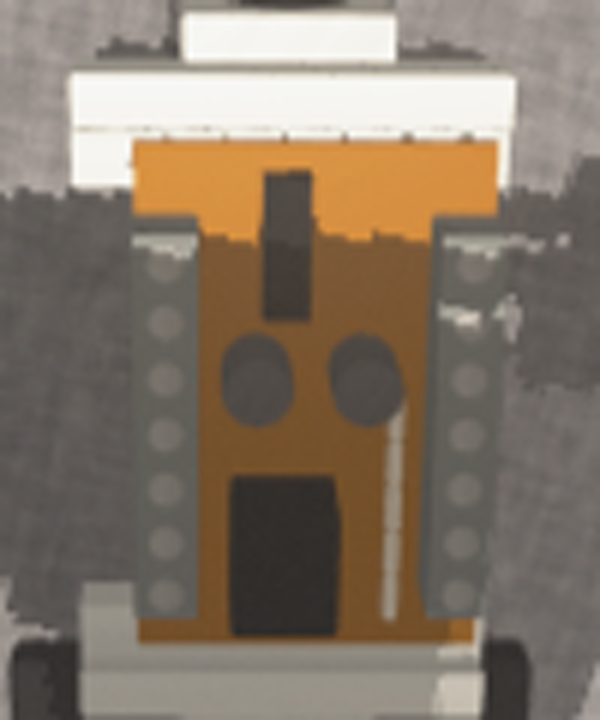

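```bash
python3 - <<'E'
from h import *
w=pickle.load(open("w17.pkl","rb"));f=lambda x,y:onz(w,240+x/6,160+y/6,.059)
a,b,c,d=f(165,267),f(166,597),f(476,265),f(458,597)
print((a+b+c+d)/4)
for u,v in((a,b),(c,d)):
    e=u-v;print(np.linalg.norm(e),np.degrees(np.arctan2(e[1],e[0])))
e=(a+b-c-d)/2;print(np.linalg.norm(e),np.degrees(np.arctan2(e[1],e[0]))-90)
E
```

```text
[ 0.54955928 -0.00747075  0.059     ]
0.04793487257063671 13.367082974041132
0.048295044408578264 13.094048680167417
0.040932788695164625 13.661979981317941
```

```bash
python3 - <<'E'
from h import *
plan([.5496,-.0076,.15],R_down(12.9),1,vmax=.03)
E
```

```text
2 1 -0.0059 0.0069 0.0277 0.28 0.21 0.43; 1 -0.0060 0.0070 0.0277 0.28 0.21 0.43
```

Call:
carry_out --increments "1 -0.006 0.007 0.0275 0.3 0.2 0.4; 1 -0.006 0.007 0.0275 0.3 0.2 0.4; 1 0 0 0 0 0 0; 1 0 0 0 0 0 0"

```text
time_s: 19.35
tool_pos: [0.5501, -0.0106, 0.1553]
tool_rot: [179.7, -0.6, 12.7]
force: [0.1, 0.9, 0.4]
grip_width: 0.0871
```

```bash
python3 - <<'E'
from h import *
o=get_obs();print(o["time_s"],o["tool_pos"],o["tool_rot"])
plan([.5496,-.0076,.105],R_down(12.9),1,vmax=.02)
E
```

```text
19.35 [ 0.55009355 -0.01055364  0.15526609] [179.70687702  -0.58384035  12.72740002]
3 1 -0.0001 -0.0011 0.0167 0.10 -0.19 -0.06; 1 -0.0001 -0.0011 0.0168 0.10 -0.19 -0.06; 1 0.0000 -0.0010 0.0168 0.10 -0.19 -0.06
```

Call:
carry_out --increments "1 0 -0.001 0.0165 0.1 -0.2 0; 1 0 -0.001 0.0165 0.1 -0.2 0; 1 0 -0.001 0.0165 0.1 -0.2 0; 1 0 0 0 0 0 0; 1 0 0 0 0 0 0"

```text
time_s: 19.98
tool_pos: [0.551, -0.0068, 0.104]
tool_rot: [180.0, -0.1, 12.8]
force: [0.6, 0.1, 0.7]
grip_width: 0.087
```

```bash
python3 - <<'E'
from h import *
o=get_obs();print(o["time_s"],o["tool_pos"],o["tool_rot"],o["force"])
w=read_camera("wrist");cv2.imwrite("pics/w18.png",w["img"]);pickle.dump(w,open("w18.pkl","wb"))
plan([.5496,-.0076,.105],R_down(12.9),1,vmax=.02)
E
```

```text
19.975 [ 0.55096137 -0.00682397  0.10403723] [ 1.79991830e+02 -1.05551582e-01  1.27729578e+01] [0.57963585 0.0636328  0.7339074 ]
1 1 -0.0013 0.0006 -0.0010 0.00 -0.09 -0.12
```

View pics/w18.png

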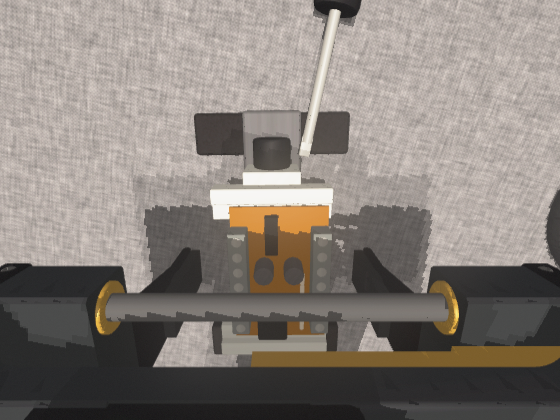

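Call:
carry_out --increments "1 -0.0012 0.0006 0 0 0 -0.1; 0.5 0 0 0 0 0 0; 0.4 0 0 0 0 0 0; 0 0 0 0 0 0 0; 0 0 0 0 0 0 0; 0 0 0 0 0 0 0; 0 0 0 0 0 0 0; 0 0 0 0 0 0 0; 0 0 0 0 0 0 0" --force 25

```text
time_s: 21.15
tool_pos: [0.5506, -0.0079, 0.1055]
tool_rot: [180.0, -0.2, 12.9]
force: [0.5, 0.4, 0.5]
grip_width: 0.0495
```

```bash
python3 - <<'E'
from h import *
o=get_obs();print(o["time_s"],o["tool_pos"],o["tool_rot"],o["force"],o["grip_width"])
w=read_camera("wrist");cv2.imwrite("pics/w19.png",w["img"]);pickle.dump(w,open("w19.pkl","wb"))
crop(w,200,160,360,340,4,"pics/w19a.png")
E
```

```text
21.15 [ 0.55056653 -0.00786618  0.10545736] [179.95862411  -0.23948468  12.86495008] [0.53929279 0.36054925 0.49334402] 0.04950186752300228
```

View pics/w19a.png

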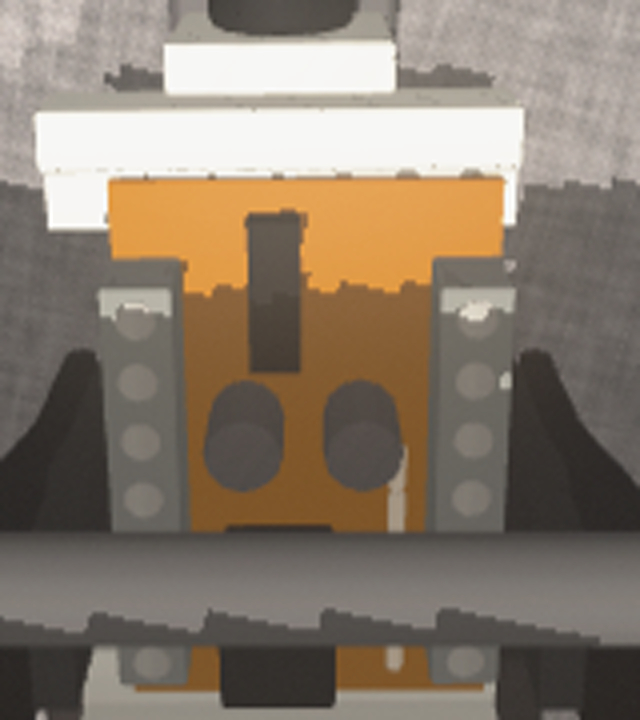

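```bash
python3 - <<'E'
from h import *
w=pickle.load(open("w19.pkl","rb"));o=get_obs();R=rot(o["tool_rot"]);P=o["tool_pos"]
for x,y in[(98,290),(516,290),(122,684),(500,682)]:
    print((R.T@(onz(w,200+x/4,160+y/4,.059)-P)).round(4))
E
```

```text
[ 0.0269 -0.0258  0.0466]
[0.0269 0.0237 0.0466]
[-0.0282 -0.0253  0.0463]
[-0.0279  0.0243  0.0464]
```

Call:
carry_out --increments "0 0 0 -0.006 0 0 0; 0 0 0 -0.015 0 0 0; 0 0 0 -0.03 0 0 0; 0 0 0 -0.03 0 0 0; 0 0 0 -0.03 0 0 0; 0 0 0 0 0 0 0; 0 0 0 0 0 0 0"

```text
time_s: 22.08
tool_pos: [0.55, -0.0078, 0.224]
tool_rot: [179.9, -0.4, 12.9]
force: [0.1, -1.3, -1.2]
grip_width: 0.0493
```

```bash
python3 - <<'E'
from tgt import *
o=get_obs();print(o["time_s"],o["tool_pos"],o["tool_rot"],o["force"],o["grip_width"],o["qpos"].round(1))
w=read_camera("wrist");cv2.imwrite("pics/w20.png",w["img"]);pickle.dump(w,open("w20.pkl","wb"))
p,R=tgt(dtool=.0605,el=48.6);p=p-R@[-.0006,-.0003,0];print(p)
plan(p,R,0,wmax=5,vmax=.03)
E
```

```text
22.075 [ 0.55000205 -0.0077774   0.22395044] [179.93517959  -0.36829805  12.87638636] [ 0.13349456 -1.25331174 -1.21266541] 0.049343838837968064 [  1.1   8.8  -3.3 102.8   0.5  68.  -79.5]
[ 0.49115474 -0.21611545  0.2391885 ]
9 0 -0.0115 0.0211 -0.0017 -0.68 4.52 1.80; 0 -0.0107 0.0215 -0.0024 -0.68 4.52 1.80; 0 -0.0098 0.0218 -0.0029 -0.68 4.52 1.80; 0 -0.0089 0.0222 -0.0034 -0.68 4.52 1.80; 0 -0.0079 0.0225 -0.0038 -0.68 4.52 1.80; 0 -0.0069 0.0228 -0.0041 -0.68 4.52 1.80; 0 -0.0058 0.0230 -0.0043 -0.68 4.52 1.80; 0 -0.0047 0.0232 -0.0045 -0.68 4.52 1.80; 0 -0.0036 0.0234 -0.0045 -0.68 4.52 1.80
```

View pics/w20.png

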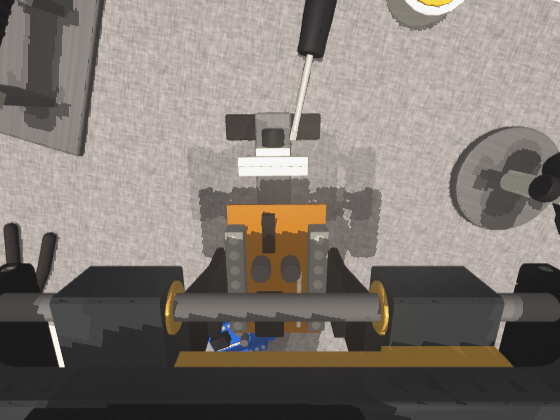

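Call:
carry_out --increments "0 -0.0115 0.0211 -0.0017 -0.7 4.5 1.8; 0 -0.0107 0.0215 -0.0024 -0.7 4.5 1.8; 0 -0.01 0.0218 -0.003 -0.7 4.5 1.8; 0 -0.009 0.022 -0.0034 -0.7 4.5 1.8; 0 -0.008 0.0225 -0.0038 -0.7 4.5 1.8; 0 -0.007 0.0228 -0.004 -0.7 4.5 1.8; 0 -0.006 0.023 -0.0043 -0.7 4.5 1.8; 0 -0.0047 0.0232 -0.0045 -0.7 4.5 1.8; 0 -0.0036 0.0234 -0.0045 -0.7 4.5 1.8; 0 0 0 0 0 0 0; 0 0 0 0 0 0 0"

```text
time_s: 23.5
tool_pos: [0.4813, -0.2187, 0.225]
tool_rot: [-179.7, -41.1, -4.7]
force: [1.1, 0.0, -0.8]
grip_width: 0.0497
```

```bash
cat > fin.py <<'E'
from tgt import *
o=get_obs();print(o["time_s"],o["tool_pos"],o["tool_rot"],o["force"].round(1),o["grip_width"],o["qpos"].round(1))
p,R=tgt(dtool=.0605,el=48.6);p=p-R@[-.0006,-.0003,0]
plan(p,R,0,wmax=5,vmax=.03)
E
python3 fin.py
```

```text
23.5 [ 0.48131745 -0.21868811  0.22497589] [-179.73599102  -41.09635839   -4.74298023] [ 1.1  0.  -0.8] 0.049728174143393755 [  9.2 -13.5  20.  132.4 -29.2  25.5 -41.7]
1 0 0.0166 -0.0034 -0.0044 0.16 0.30 -0.48
```

Call:
carry_out --increments "0 0.0083 -0.0017 -0.0022 0.1 0.15 -0.25; 0 0.0083 -0.0017 -0.0022 0.1 0.15 -0.25; 0 0 0 0 0 0 0; 0 0 0 0 0 0 0"

```text
time_s: 24.0
tool_pos: [0.4937, -0.2135, 0.2407]
tool_rot: [179.9, -41.3, -3.6]
force: [-0.6, -0.7, -0.5]
grip_width: 0.0499
```

```bash
python3 fin.py
```

```text
24.0 [ 0.49369255 -0.21354187  0.2407228 ] [179.88209302 -41.34252887  -3.62926409] [-0.6 -0.7 -0.5] 0.049907889218120303 [  9.5 -13.4  18.4 130.5 -27.7  26.7 -43.9]
1 0 -0.0028 0.0027 -0.0004 -0.19 0.06 0.35
```

Call:
carry_out --increments "0 -0.0028 0.0027 -0.0004 -0.2 0.05 0.35; 0 0 0 0 0 0 0; 0 0 0 0 0 0 0"

```text
time_s: 24.38
tool_pos: [0.4906, -0.2163, 0.2386]
tool_rot: [-180.0, -41.4, -4.2]
force: [-0.9, 0.1, -0.1]
grip_width: 0.0497
```

```bash
python3 fin.py; python3 - <<'E'
from h import *
for n in("wrist","side","top"):
    w=read_camera(n);cv2.imwrite(f"pics/f_{n}.png",w["img"]);pickle.dump(w,open(f"f_{n}.pkl","wb"))
    if n=="side":crop(w,190,130,350,310,3.3,"pics/f_sidec.png")
    if n=="top":crop(w,165,150,385,290,3.6,"pics/f_topc.png")
E
```

```text
24.375 [ 0.49056887 -0.21631467  0.23858332] [-179.97786362  -41.35059512   -4.16350804] [-0.9  0.1 -0.1] 0.04966875403966248 [  9.6 -13.5  18.7 130.8 -27.9  26.5 -43.7]
1 0 0.0008 -0.0002 -0.0001 0.02 0.05 -0.05
```

View pics/f_wrist.png

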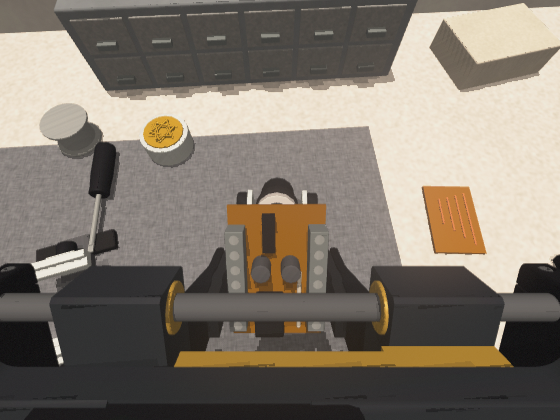

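View pics/f_sidec.png

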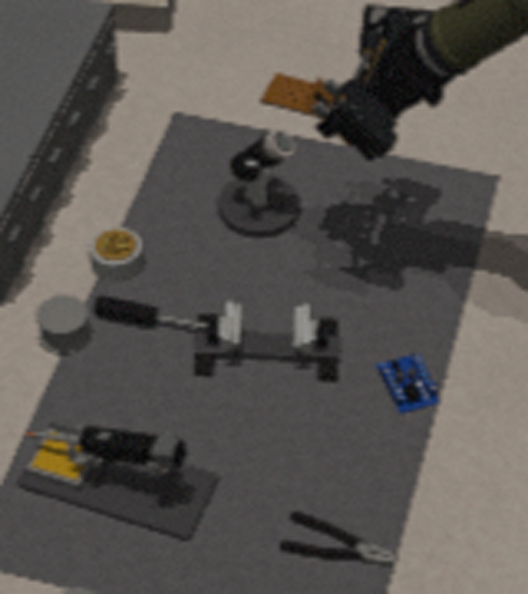

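View pics/f_topc.png

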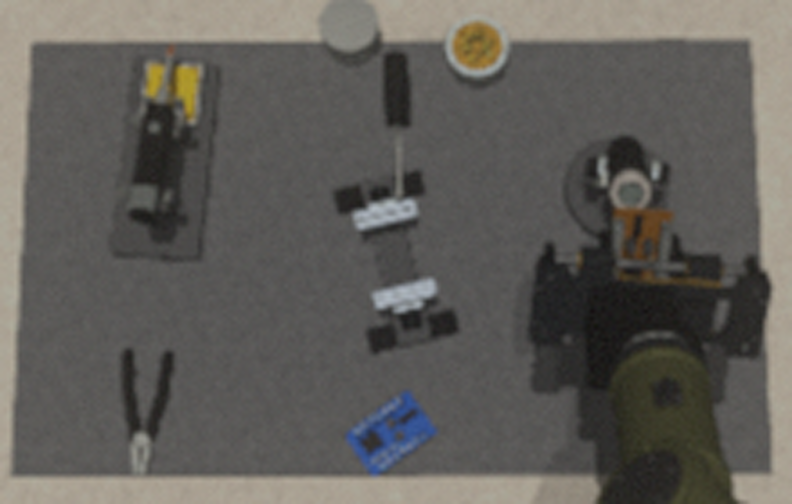

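```bash
python3 - <<'E'
from h import *
o=get_obs();print(o["time_s"],abs(o["joint_velocities"]).max(),o["tool_pos"],o["grip_width"])
print(sign_off())
E
```

```text
24.525 0.16536948921943298 [ 0.49067176 -0.21628533  0.23868964] 0.04969861616193815
the job is handed in; nothing more can be done
None
```

I put the soldering iron in its stand, then took the brown board out of the holder. The arm is now holding the board in front of the inspection camera. The job was handed in at 24.5 s of the 54 s allowed.

- **Iron:** I gripped it by the handle only, and it lies in the cradle with its tip downhill. It sits about 1.5 mm uphill of the exact rest point. The wrist picture after release showed it had not moved, and the later top and side pictures show it still in the cradle.
- **Board:** It is gripped across the terminal strips, with a finger opening of 49.7 mm. The blue look-alike was left where it was.
- **Pose at the camera:** The tool is within about 1 mm and 0.1° of where it should be. That target rests on a lens position fitted to four wrist pictures, which agree to about 0.1 mm in position and about 1° in viewing direction. The board had not shifted in the grip, and the arm was still.
- **Everything else:** The last top and side pictures show the bench items in view in their places.

**Checks that disagreed:**
- The top camera placed the iron stand about 3–4 mm away from the wrist camera's estimate. I used the wrist values, and the fit in the cradle confirmed them.
- The two wrist views of the board's angle differed by about 1°, so I used a value between them for the grasp.

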